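# Lock the levelling plate and stand the measuring cylinders on it

### The arm

A 6-joint arm with a two-finger parallel gripper is mounted at the origin on a cart in front of the work surface, level with it; the furniture and walls round the work are solid. World frame = base frame: x ahead of the robot, y to its left, z up, the work surface at z = 0. Lengths are in m, angles in rad, forces in N, time in s.
With the tool pointing down it reaches from about 0.25 to 0.8 m from the base axis. Payload 3.9 kg.
Tool frame: the origin (TCP) lies midway between the tips of the shut fingers; the grasp point (between the pads) lies r.grip_depth behind it (r.grip_depth is the distance from the TCP to the grasp point, in m); z points along the fingers, y is the line along which they close (so a half turn about z gives the same grasp; the last joint's range is limited). The gripper opens to 85 mm and grips with 20 to 120 N. Pads are 22 mm wide; open, the fingers measure 114 mm over their backs; the gripper's body (76 mm by 85 mm) begins 54 mm behind the grasp point. The pads swing forward as they close: fully open they stand 13 mm farther back than shut.
Start: joints at [1.193, 0.26, -0.138, 1.173, 0, 1.571], TCP at [0.194, 0.488, 0.231] pointing down, gripper open.
Joint ranges: [-2.78, 2.78], [-0.83, 1.72], [-1.28, 1.37], [-1.9, 2.12], [-1.57, 1.48], [-3.14, 3.14]. Speed limits (rad/s): [2.57, 2.57, 3.14, 3.14, 3.14, 3.14].

### API

Orientations are given as a unit quaternion [x, y, z, w].
In Python, from workcell import r, viewer, ticket gives the robot as it stands.
- The arm moves only by the tool play_rows, never from a script. Its arguments are lists of equal length, an entry for each row: "delta_pos": the shift along the tool's x, y, z in cm, a list of three; "turn": the turn about the tool's z in rad. A call has 1 to 8 rows; each row shifts and turns the commanded pose from where the row before left it, along the tool's axes as they then stand; what a row does not reach is not made up. A row lasts 1/12 s, in which the tool goes at most 41.7 mm and 7.16 degrees, less where a joint would pass 70% of its speed; a pose out of reach is approached as far as the arm can. A call with a gripper value outside its range is refused whole. "grip" is the finger opening in cm, from 0 to 8.54, set as the call begins (left out, the last holds). The fingers move at their own pace and stop on an object; the grip force is fixed at half the most. Time passes only in rows, so rows that do not move let the fingers close. It gives the time, the measured TCP pose, the force, the opening and the grip force at its end, in the units of the state.
- r.get_obs(): the state, without advancing time (a new reading comes with each control period).
- viewer.camera(name): name is "scene" or "top"; returns a dict with "frame" (420x560x3 uint8, red, green, blue), "range_z" (420x560 float32, m along the optical axis (not along the pixel's ray), 0 where there is no reading), "fovy" (degrees; the focal length in pixels is half the picture's height over the tangent of half this angle, whatever the lens; pixels are square), "cx", "cy" (the principal point, pixels), "D" ([k1, k2, p1, p2, k3] as OpenCV has them; the pictures are not rectified), "R" (3x3) and "t" (3): a world point X has camera coordinates R X + t. Camera axes: x right, y down, z forward; pixel columns grow to the right and rows downward; lengths in m; the calibration is good to about 2 mm. A picture is of the moment at which its call begins.
- ticket.close_job(): hands the job in; it is judged then, once.
The state is a dict: "clock": time; "q": joint angles; "dq": joint speeds; "joint_efforts": joint torques, N m; "eef_pos": TCP position; "orientation": TCP orientation; "force": force on the tool from outside, world axes, zero at the start; "wrist_torque": the same for the moment, N m; "gripper_width": finger opening in m; "grip_force": force on a finger pad.
Only numpy, scipy, OpenCV 4.12 (cv2) and the standard library are available. Lean on these libraries where they do the work, as an engineer would, in place of code of your own. Each camera call takes 0.05 s, during which the arm holds its last target. There are 200 camera calls.

### The job

Get the settling station ready: first run the brass jam nut clockwise all the way down, hard against its boss, so that the levelled plate is locked. Then raise every measuring cylinder lying on the draining mat upright by pivoting it up on its foot, keeping the foot within about 10 cm of the worktop throughout, and leave them all standing upright with their whole foot on the levelling plate, without disturbing the other things on the bench.

Things in the scene. Friction and masses are not known exactly. Their poses are not given: they have to be found in the camera images.
- jam_nut (a joint): Angle of the round knurled brass jam nut (40 mm across, 16 mm high) on the upright levelling screw at the plate's front lug. It grows as the nut is turned clockwise seen from above, which also runs it down 6 mm a turn; at 5.0 rad it is hard against the dark threaded boss below it and stops. It starts between 0 and 1.5, stays where it is left, and turns with about 0.05 N m of friction.
- nut_grip (a point): Centre of the jam nut (half-way up its 16 mm, on its axis), 58 to 63 mm above the worktop. The screw, 12 mm thick, ends 85 mm above the worktop; the boss below the nut is 31 mm across and the lug 30 mm above the worktop. The axes turn with the nut.
- plate_top (a point): Centre of the top face of the rectangular aluminium levelling plate, 30 mm above the worktop, fixed in place. z up; the free top face runs 70 mm either way along x and 180 mm either way along y. The lug with the jam nut stands out at -x, the nut's axis 100 mm from this point.
- drain_mat: Grey ribbed draining mat, fixed flat on the worktop, 285 mm along its x, 230 mm along its y, 3 mm thick; origin at the centre of its underside. The cylinders lie on it at the start.
- cylinder_1_mid (a point): A white plastic measuring cylinder, 210 mm tall, 0.40 to 0.65 kg, most of it in the weighted foot: this point is on its axis, half-way up. Its z axis points from foot to mouth. Tube 28 mm across (mouth lip 30 mm), hexagonal foot 64 mm over flats and 12 mm thick, hexagonal guard ring 52 mm over flats from 120 to 130 mm above the underside of the foot. It lies on flats of foot and guard ring, axis nearly level (3 degrees mouth down). Absent in some starts.
- cylinder_1_foot (a point): Centre of the underside of the foot of the same cylinder 1, 105 mm below its middle; axes as there.
- cylinder_2_mid (a point): A white plastic measuring cylinder, 210 mm tall, 0.40 to 0.65 kg, most of it in the weighted foot: this point is on its axis, half-way up. Its z axis points from foot to mouth. Tube 28 mm across (mouth lip 30 mm), hexagonal foot 64 mm over flats and 12 mm thick, hexagonal guard ring 52 mm over flats from 120 to 130 mm above the underside of the foot. It lies on flats of foot and guard ring, axis nearly level (3 degrees mouth down). Absent in some starts.
- cylinder_2_foot (a point): Centre of the underside of the foot of the same cylinder 2, 105 mm below its middle; axes as there.
- cylinder_3_mid (a point): A white plastic measuring cylinder, 210 mm tall, 0.40 to 0.65 kg, most of it in the weighted foot: this point is on its axis, half-way up. Its z axis points from foot to mouth. Tube 28 mm across (mouth lip 30 mm), hexagonal foot 64 mm over flats and 12 mm thick, hexagonal guard ring 52 mm over flats from 120 to 130 mm above the underside of the foot. It lies on flats of foot and guard ring, axis nearly level (3 degrees mouth down). Absent in some starts.
- cylinder_3_foot (a point): Centre of the underside of the foot of the same cylinder 3, 105 mm below its middle; axes as there.
- specimen_jar: Cream specimen jar with lid, 46 mm across, 72 mm high, a bystander; origin at the centre of its underside, z up.
- label_block: Blue and white block, 34x40x66 mm, a bystander; origin at the centre of its underside, z up.
- slide_carton: Small flat carton, 92x130x58 mm, a bystander; origin at the centre of its underside, z up.
- vortex_mixer: Grey vortex mixer between mat and plate, fixed to the worktop: an obstacle about 120 mm wide (y), 210 mm deep (x), up to about 180 mm high with its cup; carry things past its front, over the free worktop. Origin at the centre of its underside.

How it is judged:
On the way, in this order (a step that is already met when the one before it is completed fails the run):
1. the jam nut is run down against its boss (value of joint jam_nut above 4.85 rad), for 0.2 s.
2. every cylinder stands upright on the plate (value of joint jam_nut above 4.85 rad and angle between each of cylinder_1_mid, cylinder_2_mid, cylinder_3_mid's own z axis and vertical below 0.08 rad and x of cylinder_1_foot in the frame of plate_top between -0.045 and 0.045 m and y of cylinder_1_foot in the frame of plate_top between -0.155 and 0.155 m and z of cylinder_1_foot in the frame of plate_top between -0.006 and 0.006 m and x of cylinder_2_foot in the frame of plate_top between -0.045 and 0.045 m and y of cylinder_2_foot in the frame of plate_top between -0.155 and 0.155 m and z of cylinder_2_foot in the frame of plate_top between -0.006 and 0.006 m and x of cylinder_3_foot in the frame of plate_top between -0.045 and 0.045 m and y of cylinder_3_foot in the frame of plate_top between -0.155 and 0.155 m and z of cylinder_3_foot in the frame of plate_top between -0.006 and 0.006 m), for 0.2 s.
At the end, for the whole second after the job is handed in: Jam nut at 4.85 rad or more (hard down is 5.0); every cylinder present stands still on the plate, within 0.08 rad of upright, underside of the foot within 6 mm of the plate's top, foot's centre within 45 mm (plate's x) and 155 mm (plate's y) of the plate's centre (all of step 2 and linear speed of each of cylinder_1, cylinder_2, cylinder_3 below 0.02 m/s); the robot touches nothing.
It fails at once if a cylinder's foot is carried more than 150 mm above the worktop (height (world z) of any of cylinder_1_foot, cylinder_2_foot, cylinder_3_foot above 0.15 m).
It fails at once if a bystander (jar, block or carton) is moved more than 50 mm or tipped over (distance of any of specimen_jar, label_block, slide_carton from where it was at the start of the episode above 0.05 m or angle between any of specimen_jar, label_block, slide_carton's own z axis and vertical above 0.6 rad).
Of cylinder_1, cylinder_2, cylinder_3 only 2 to 3 are there at a start; the rules pass over those that are not, and their reading is None.
At some moment in a run one of cylinder_1, cylinder_2, cylinder_3 may be knocked a few centimetres aside while the robot is not near it.
Once in a run the grip may slacken for a moment while it holds something.
It also fails if it takes over 210 s, if anything falls off the work surface, if the arm or the gripper's body presses on something with over 40 N, if the wrist force passes 120 N, or if a joint passes its speed limit or range.

## Working session

There is one attempt and no reset: what is moved stays moved. The work goes in short steps, Python scripts to look and compute and a tool call to move; the robot and the scene stay as the last step left them, time stands still between calls to the robot, and variables do not carry over. Pictures are saved under pics/ and viewed, at most 14 in all, crops included, and the job is handed in when it is done.

Besides the shell and the picture viewer there is one more tool, called after "Request:" as name(argument=value, ...), one argument or row to a line, values as JSON. play_rows: Moves the arm, as the interface text tells. Its arguments: {"type":"object","properties":{"delta_pos":{"type":"array"},"turn":{"type":"array"},"grip":{"type":"number"}},"required":["delta_pos","turn"]}

```bash
ls; mkdir -p pics
cat > h.py <<'E'
import numpy as np, cv2
from workcell import r, viewer, ticket
def cam(n):
    c=viewer.camera(n); h=c["frame"].shape[0]
    f=h/2/np.tan(np.radians(c["fovy"])/2)
    c["K"]=np.array([[f,0,c["cx"]],[0,f,c["cy"]],[0,0,1.]]); return c
def rays(c,uv):
    p=cv2.undistortPoints(np.array(uv,float).reshape(-1,1,2),c["K"],np.array(c["D"],float))[:,0]
    return np.c_[p,np.ones(len(p))]
def at_z(c,uv,z):
    d=rays(c,uv)@c["R"]; o=-c["R"].T@c["t"]
    return o+d*((z-o[2])/d[:,2])[:,None]
def cloud(c):
    h,w=c["range_z"].shape; v,u=np.mgrid[:h,:w]
    d=rays(c,np.c_[u.ravel(),v.ravel()])*c["range_z"].reshape(-1,1)
    return ((d-c["t"])@c["R"]).reshape(h,w,3)
def save(c,name,crop=None,s=1):
    im=c["frame"][:,:,::-1]
    if crop: im=im[crop[1]:crop[3],crop[0]:crop[2]]
    cv2.imwrite("pics/"+name,cv2.resize(im,None,fx=s,fy=s,interpolation=cv2.INTER_CUBIC))
E
python3 - <<'E'
from h import *
for n in("scene","top"):
    c=cam(n); save(c,n+"0.png",s=1.4); print(n,c["fovy"],-c["R"].T@c["t"],c["R"].round(2).tolist())
    np.savez(n+"0.npz",p=cloud(c),f=c["frame"])
print(r.get_obs(),r.grip_depth)
E
```

```text
pics
scene 42.46694578033606 [-0.34864547 -0.90606421  1.17229501] [[0.67, -0.74, -0.0], [-0.52, -0.46, -0.72], [0.53, 0.48, -0.7]]
top 47.96959102895343 [ 0.42565663 -0.1196213   1.32190922] [[-0.02, -1.0, -0.0], [-1.0, 0.02, -0.07], [0.07, -0.0, -1.0]]
{'clock': 0.1, 'q': array([ 1.19299252e+00,  2.60578533e-01, -1.39242329e-01,  1.17268479e+00,
       -2.98699021e-05,  1.57083627e+00]), 'dq': array([ 0.00161918, -0.00155437,  0.00227891, -0.00023255,  0.00052349,
        0.00144615]), 'joint_efforts': array([ 4.09411659e-04, -4.06507838e+01,  2.54527313e+01,  1.01528256e-02,
        6.45566075e-06, -1.76651877e-06]), 'eef_pos': array([0.19344702, 0.48740774, 0.23056814]), 'orientation': array([ 1.87799980e-01,  9.82206922e-01, -8.42266869e-04, -1.45802921e-04]), 'force': array([ 0.43055602,  0.06670643, -0.99164498]), 'wrist_torque': array([0.00021302, 0.0388583 , 0.010679  ]), 'grip_force': 0.0, 'gripper_width': 0.08578469993535906} 0.0187
```

View pics/scene0.png

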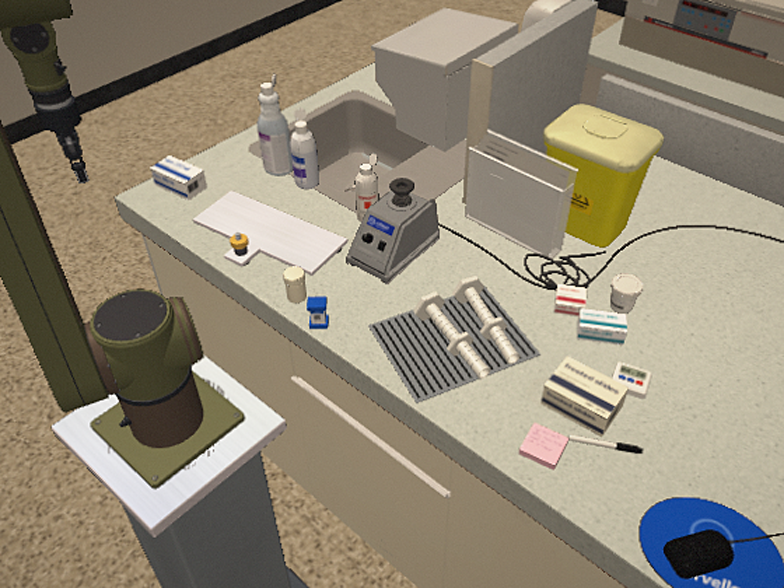

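View pics/top0.png

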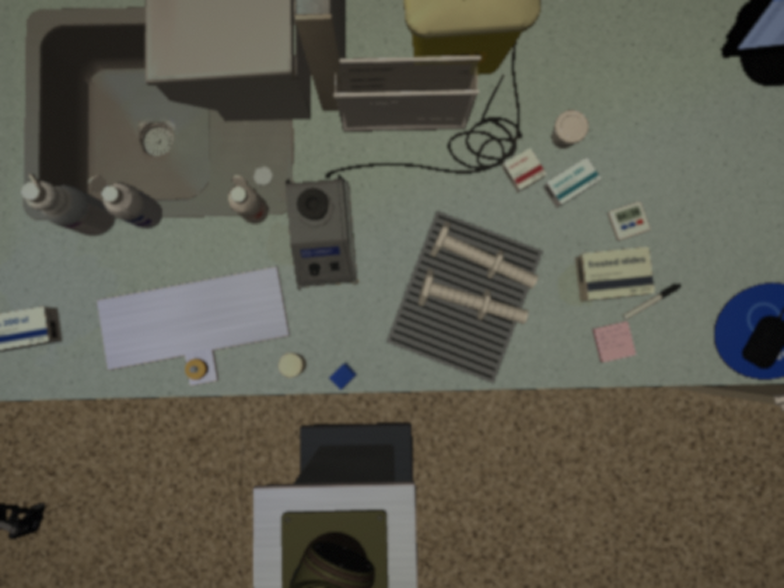

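The scene picture shows the plate on the left and the nut at about (238,242). The mixer is in the middle, with two cylinders on the mat and their feet toward the mixer. In the top view the nut is at (195,369). One cylinder runs from foot (427,290) to mouth (525,315), the other from foot (440,240) to mouth (535,280). The jar is at (291,364) and the block at (343,376).

Run:
```python
from h import *
z=np.load("top0.npz"); p=z["p"]; f=z["f"].astype(int)
def g(u,v): return p[int(v/1.4),int(u/1.4)].round(3)
for k,uv in dict(nut=(195,369),plate=(192,318),jar=(291,364),blk=(343,376),mat=(440,330),wt=(250,380),mixcup=(313,205)).items(): print(k,g(*uv))
# nut: points z .05-.1 near
m=(np.abs(p[...,0]-g(195,369)[0])<.035)&(np.abs(p[...,1]-g(195,369)[1])<.035)
q=p[m&(p[...,2]>.055)]; print("nut",len(q),q.min(0),q.max(0),q.mean(0), cv2.minEnclosingCircle(q[:,:2].astype(np.float32)))
# plate
m=(np.abs(p[...,2]-.03)<.008)&(p[...,1]>.12)&(p[...,1]<.62)&(p[...,0]>.2)&(p[...,0]<.5)
n,l,s,c=cv2.connectedComponentsWithStats(m.astype(np.uint8)); i=1+s[1:,4].argmax(); q=p[l==i]
print("plate",len(q),cv2.minAreaRect(q[:,:2].astype(np.float32)), q[:,2].mean())
# edges of the plate without lug : take pts, rect by corners
C=cam("top")
cor=[(97,300),(276,267),(288,335),(108,369)]
P=at_z(C,[(a/1.4,b/1.4) for a,b in cor],.03); print(P.round(3),P.mean(0))
# cylinders
m=(p[...,2]>.018)&(p[...,1]<-.12)&(p[...,1]>-.48)&(p[...,0]>.2)&(p[...,0]<.55)
n,l,s,c=cv2.connectedComponentsWithStats(m.astype(np.uint8))
for i in range(1,n):
  if s[i,4]>60:
    q=p[l==i]; print(s[i],q.min(0).round(3),q.max(0).round(3),cv2.minAreaRect(q[:,:2].astype(np.float32)))
save(C,"nutplate.png",(60,180,260,285),4); save(C,"cyl.png",(270,140,395,280),4)
```

```text
nut [0.386 0.246 0.087]
plate [0.483 0.268 0.031]
jar [0.39  0.072 0.073]
blk [ 0.366 -0.027  0.067]
mat [ 0.45  -0.217  0.003]
wt [ 0.359  0.164 -0.001]
mixcup [0.674 0.015 0.162]
nut 194 [0.36428396 0.23226942 0.05526062] [0.40409133 0.27095482 0.09023297] [0.38416627 0.25002692 0.06972945] ((0.3839399516582489, 0.2516653835773468), 0.020356321707367897)
plate 4184 ((0.42592182755470276, 0.28606706857681274), (0.3308183550834656, 0.14810827374458313), 89.99652862548828) 0.029217242679064503
[[0.522 0.454 0.03 ]
 [0.579 0.103 0.03 ]
 [0.445 0.081 0.03 ]
 [0.387 0.431 0.03 ]] [0.48306058 0.2672498  0.03      ]
[362 197  22  10 123] [ 0.526 -0.407  0.022] [ 0.55  -0.35   0.043] ((0.5379766225814819, -0.37863627076148987), (0.057121604681015015, 0.024007078260183334), 89.92354583740234)
[298 198  79  34 898] [ 0.457 -0.385  0.019] [ 0.549 -0.172  0.075] ((0.50065016746521, -0.28206127882003784), (0.2121638059616089, 0.05916940048336983), 75.49199676513672)
```

View pics/nutplate.png

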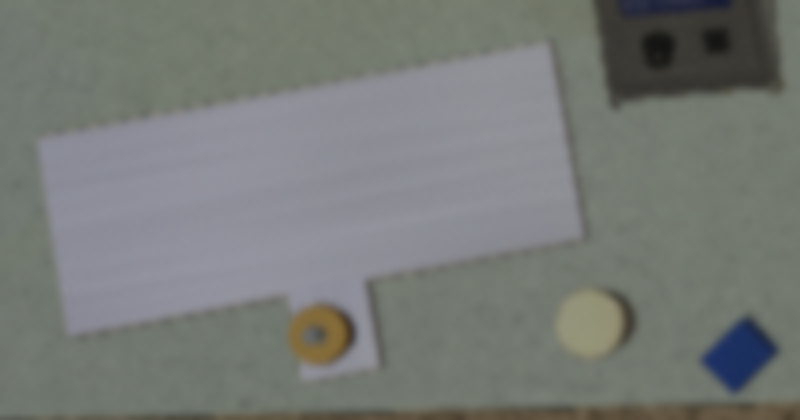

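View pics/cyl.png

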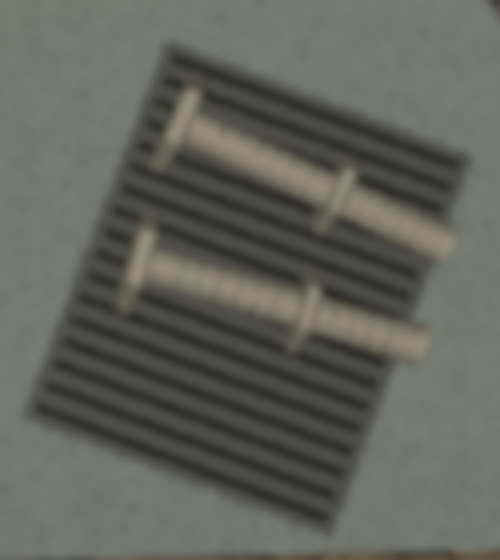

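The plate centre is at (0.483, 0.267) with yaw 0.16. The nut is at (0.384, 0.251), which fits the 100 mm lug offset. Only two cylinders are present. I'll do the nut first: move above it and wind the wrist back.

Request:
play_rows(
  delta_pos=[
    [-3.3,-1.87,0],
    [-3.3,-1.87,0],
    [-3.3,-1.87,0],
    [-3.3,-1.87,0],
    [-3.3,-1.87,0],
    [-3.3,-1.87,0],
    [-3.3,-1.87,0],
    [-3.3,-1.87,0],
  ],
  turn=[0,0,0,0,0,0,0,0],
  grip=8.0,
)

```text
clock: 0.82
eef_pos: [0.3845, 0.2498, 0.2312]
orientation: [0.188, 0.982, -0.0, -0.0]
force: [0.2, 0.7, 0.5]
gripper_width: 0.08
grip_force: 0.0
```

Request:
play_rows(
  delta_pos=[
    [0,0,0],
    [0,0,0],
    [0,0,0],
    [0,0,0],
    [0,0,0],
    [0,0,0],
    [0,0,0],
    [0,0,0],
  ],
  turn=[-0.12,-0.12,-0.12,-0.12,-0.12,-0.12,-0.12,-0.12],
)

```text
clock: 1.48
eef_pos: [0.3836, 0.2513, 0.231]
orientation: [-0.29, 0.957, -0.0, -0.0]
force: [0.6, -0.4, -1.3]
gripper_width: 0.0797
grip_force: 0.0
```

```bash
cat >> h.py <<'E'
from scipy.spatial.transform import Rotation as Ro
def st():
    o=r.get_obs(); R=Ro.from_quat(o["orientation"]).as_matrix(); az=np.arctan2(R[1,0],R[0,0])
    print("t %.1f"%o["clock"],"pos",o["eef_pos"].round(4),"az %.3f"%az,"tilt",R[2].round(3),"q",o["q"].round(2),"F",o["force"].round(1),"T",o["wrist_torque"].round(2),"w %.4f g %.1f"%(o["gripper_width"],o["grip_force"])); return o,R
def to(x,y,z):
    o,R=st(); print("tool cm",(R.T@(np.array([x,y,z])-o["eef_pos"])*100).round(2))
E
python3 -c "
from h import *
to(.384,.251,.042)"
```

```text
t 1.5 pos [0.3836 0.2513 0.231 ] az -2.554 tilt [ 0.001  0.    -1.   ] q [ 0.58  0.15 -0.29  1.14  0.   -0.01] F [ 0.6 -0.4 -1.3] T [0.02 0.06 0.03] w 0.0797 g 0.0
tool cm [-0.03 -0.05 18.9 ]
```

Request:
play_rows(
  delta_pos=[
    [0,0,0],
    [0,0,0],
    [0,0,0],
    [0,0,0],
    [0,0,0],
    [0,0,0],
    [0,0,0],
    [0,0,0],
  ],
  turn=[-0.12,-0.12,-0.12,-0.12,-0.12,-0.12,-0.12,-0.12],
)

```text
clock: 2.15
eef_pos: [0.3836, 0.2514, 0.231]
orientation: [-0.699, 0.715, 0.0, -0.0]
force: [0.8, 0.4, 0.0]
gripper_width: 0.0798
grip_force: 0.0
```

Request:
play_rows(
  delta_pos=[
    [0,0,0],
    [0,0,0],
    [0,0,0],
    [0,0,0],
    [0,0,0],
    [0,0,0],
    [0,0,0],
    [0,0,0],
  ],
  turn=[-0.12,-0.12,-0.12,-0.12,-0.12,-0.12,-0.12,-0.12],
)

```text
clock: 2.82
eef_pos: [0.3836, 0.2514, 0.231]
orientation: [0.95, -0.311, -0.0, 0.0]
force: [-0.7, -0.3, -0.1]
gripper_width: 0.0801
grip_force: 0.0
```

Request:
play_rows(
  delta_pos=[
    [0,0,2.3],
    [0,0,2.3],
    [0,0,2.3],
    [0,0,2.3],
    [0,0,2.3],
    [0,0,2.3],
    [0,0,2.0],
    [0,0,2.0],
  ],
  turn=[-0.12,-0.12,-0.12,-0.12,-0.12,-0.12,-0.12,-0.12],
)

```text
clock: 3.48
eef_pos: [0.3834, 0.2512, 0.0521]
orientation: [0.987, 0.163, -0.0, 0.0]
force: [0.6, -0.4, -0.2]
gripper_width: 0.0802
grip_force: 0.0
```

```bash
python3 -c "
from h import *
to(.384,.251,.043)"
```

```text
t 3.5 pos [0.3834 0.2512 0.0521] az 0.327 tilt [-0.001  0.    -1.   ] q [ 0.58  0.31 -0.59  0.67 -0.   -2.89] F [ 0.6 -0.4 -0.2] T [ 0.01 -0.05  0.01] w 0.0802 g 0.0
tool cm [0.05 0.04 0.91]
```

Request:
play_rows(
  delta_pos=[
    [0,0,0.5],
    [0,0,0.4],
    [0,0,0],
    [0,0,0],
  ],
  turn=[0,0,0,0],
)

```text
clock: 3.82
eef_pos: [0.3845, 0.2519, 0.0451]
orientation: [0.987, 0.159, 0.001, -0.0]
force: [0.6, 0.1, 0.7]
gripper_width: 0.0802
grip_force: 0.0
```

Request:
play_rows(
  delta_pos=[
    [0,0,0],
    [0,0,0],
    [0,0,0],
    [0,0,0],
    [0,0,0],
    [0,0,0],
    [0,0,0],
    [0,0,0],
  ],
  turn=[0,0,0,0,0,0,0,0],
  grip=3.0,
)

```text
clock: 4.48
eef_pos: [0.3845, 0.2515, 0.0452]
orientation: [0.987, 0.159, 0.001, 0.0]
force: [0.7, -1.7, 5.7]
gripper_width: 0.0372
grip_force: 59.3
```

```bash
python3 -c "
from h import *
st()
C=cam('scene');save(C,'nutgrip.png',(110,110,240,210),5)"
```

```text
t 4.5 pos [0.3845 0.2515 0.0452] az 0.320 tilt [ 0.002  0.    -1.   ] q [ 0.58  0.32 -0.6   0.65 -0.   -2.88] F [ 0.7 -1.7  5.7] T [-0.3   0.07 -0.01] w 0.0372 g 59.3
```

View pics/nutgrip.png

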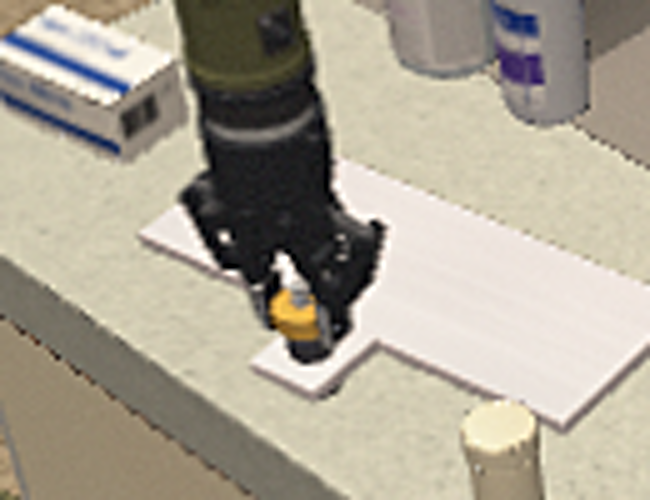

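The fingers hold the nut, which sits about (295,315) in the crop. Now I'll turn it clockwise, following it down.

Request:
play_rows(
  delta_pos=[
    [0,0,0.012],
    [0,0,0.012],
    [0,0,0.012],
    [0,0,0.012],
    [0,0,0.012],
    [0,0,0.012],
    [0,0,0.012],
    [0,0,0.012],
  ],
  turn=[0.12,0.12,0.12,0.12,0.12,0.12,0.12,0.12],
)

```text
clock: 5.2
eef_pos: [0.3848, 0.2532, 0.0444]
orientation: [0.948, -0.317, 0.0, -0.002]
force: [-0.0, 3.0, 3.6]
gripper_width: 0.0372
grip_force: 59.5
```

Request:
play_rows(
  delta_pos=[
    [0,0,0.012],
    [0,0,0.012],
    [0,0,0.012],
    [0,0,0.012],
    [0,0,0.012],
    [0,0,0.012],
    [0,0,0.012],
    [0,0,0.012],
  ],
  turn=[0.12,0.12,0.12,0.12,0.12,0.12,0.12,0.12],
)

```text
clock: 5.87
eef_pos: [0.3864, 0.2541, 0.0436]
orientation: [-0.695, 0.719, 0.0, 0.003]
force: [2.6, 3.9, 0.4]
gripper_width: 0.0373
grip_force: 59.8
```

```bash
python3 -c "
from h import *
st()"
```

```text
t 5.9 pos [0.3864 0.2541 0.0436] az -1.605 tilt [-0.005 -0.004 -1.   ] q [ 0.58  0.32 -0.6   0.64  0.   -0.96] F [2.6 3.9 0.4] T [ 0.73 -0.53  0.09] w 0.0373 g 59.8
```

Request:
play_rows(
  delta_pos=[
    [0,0,0.012],
    [0,0,0.012],
    [0,0,0.012],
    [0,0,0.012],
    [0,0,0.012],
    [0,0,0.012],
    [0,0,0.012],
    [0,0,0.012],
  ],
  turn=[0.12,0.12,0.12,0.12,0.12,0.12,0.12,0.12],
)

```text
clock: 6.53
eef_pos: [0.3879, 0.2532, 0.0428]
orientation: [-0.284, 0.959, 0.0, 0.004]
force: [5.9, 0.2, -1.1]
gripper_width: 0.0369
grip_force: 60.0
```

Request:
play_rows(
  delta_pos=[
    [0,0,0.012],
    [0,0,0.012],
    [0,0,0.012],
    [0,0,0.012],
    [0,0,0.012],
    [0,0,0.012],
    [0,0,0.012],
    [0,0,0.012],
  ],
  turn=[0.1,0.1,0.1,0.1,0.1,0.1,0.1,0.1],
)

```text
clock: 7.2
eef_pos: [0.3882, 0.2517, 0.0419]
orientation: [0.112, 0.994, 0.0, 0.004]
force: [7.3, -3.5, 1.8]
gripper_width: 0.0369
grip_force: 60.2
```

```bash
python3 -c "
from h import *
st()"
```

```text
t 7.2 pos [0.3882 0.2517 0.0419] az 2.918 tilt [-0.009  0.001 -1.   ] q [ 0.58  0.32 -0.61  0.63 -0.01  0.8 ] F [ 7.3 -3.5  1.8] T [-0.8  -1.22  0.07] w 0.0369 g 60.2
```

Request:
play_rows(
  delta_pos=[
    [0,0,0.01],
    [0,0,0.01],
    [0,0,0.01],
    [0,0,0.01],
    [0,0,0.01],
    [0,0,0.01],
    [0,0,0.01],
    [0,0,0.01],
  ],
  turn=[0.08,0.08,0.08,0.08,0.08,0.08,0.08,0.08],
)

```text
clock: 7.87
eef_pos: [0.3841, 0.2548, 0.0412]
orientation: [0.416, 0.91, 0.003, -0.001]
force: [-2.3, 5.8, 6.4]
gripper_width: 0.037
grip_force: 61.0
```

```bash
python3 -c "
from h import *
st()"
```

```text
t 7.9 pos [0.3841 0.2548 0.0412] az 2.284 tilt [ 0.006  0.005 -1.   ] q [ 0.58  0.32 -0.61  0.64  0.01  1.44] F [-2.3  5.8  6.4] T [1.21 0.64 0.47] w 0.0370 g 61.0
```

Request:
play_rows(
  delta_pos=[
    [0,0,0],
    [0,0,0],
    [0,0,0],
    [0,0,0],
  ],
  turn=[0.06,0.06,0.06,0.06],
)

```text
clock: 8.2
eef_pos: [0.3849, 0.255, 0.0411]
orientation: [0.521, 0.854, 0.003, -0.001]
force: [-1.7, 5.5, 4.4]
gripper_width: 0.0373
grip_force: 61.0
```

```bash
python3 -c "
from h import *
st()"
```

```text
t 8.2 pos [0.3849 0.255  0.0411] az 2.046 tilt [ 0.005  0.005 -1.   ] q [ 0.58  0.32 -0.61  0.63  0.    1.68] F [-1.7  5.5  4.4] T [1.28 0.28 1.25] w 0.0373 g 61.0
```

Request:
play_rows(
  delta_pos=[
    [0,0,0],
    [0,0,0],
    [0,0,0],
    [0,0,0],
    [0,0,0],
    [0,0,0],
    [0,0,0],
    [0,0,0],
  ],
  turn=[0.06,0.06,0.06,0.06,0,0,0,0],
)

```text
clock: 8.87
eef_pos: [0.3859, 0.2542, 0.041]
orientation: [0.619, 0.785, 0.003, -0.0]
force: [0.2, 6.3, 4.9]
gripper_width: 0.0371
grip_force: 59.5
```

```bash
python3 -c "
from h import *
st()"
```

```text
t 8.9 pos [0.3859 0.2542 0.041 ] az 1.807 tilt [ 0.004  0.005 -1.   ] q [ 0.58  0.32 -0.61  0.63  0.    1.92] F [0.2 6.3 4.9] T [ 1.12 -0.21  0.71] w 0.0371 g 59.5
```

The torque climbed to 1.25 N·m and then slipped, so the nut is hard down. I'll release it and move over to the mat.

Request:
play_rows(
  delta_pos=[
    [0,0,0],
    [0,0,0],
    [0,0,0],
    [0,0,0],
    [0,0,0],
  ],
  turn=[0,0,0,0,0],
  grip=6.5,
)

```text
clock: 9.28
eef_pos: [0.3832, 0.2508, 0.0393]
orientation: [0.62, 0.784, -0.001, -0.0]
force: [-0.5, 0.1, 0.4]
gripper_width: 0.0651
grip_force: 0.0
```

Request:
play_rows(
  delta_pos=[
    [0,0,-2],
    [0,0,-3],
    [0,0,-3],
    [0,0,-3],
    [0,0,-3],
    [0,0,-3],
    [0,0,-2.0],
  ],
  turn=[0,0,0,0.12,0.12,0.12,0.12],
)

```text
clock: 9.87
eef_pos: [0.3844, 0.2517, 0.2324]
orientation: [0.791, 0.612, 0.001, 0.0]
force: [0.6, 0.0, 0.2]
gripper_width: 0.0651
grip_force: 0.0
```

Run:
```python
from h import *
to(.40,-.15,.23)
C=cam("top")
for n,(ft,mo) in dict(A=((138,262),(428,343)),B=((177,127),(455,240))).items():
    P=at_z(C,[(270+a/4,140+b/4) for a,b in(ft,mo)],.032); d=P[1]-P[0]; u=d/np.linalg.norm(d)
    print(n,P.round(3).tolist(),np.linalg.norm(d).round(3),"az",np.arctan2(u[1],u[0]).round(3))
save(C,"cyl2.png",(270,140,395,280),4); save(C,"nutdone.png",(120,240,165,280),8)
```

```text
t 9.9 pos [0.3844 0.2517 0.2324] az 1.318 tilt [ 0.002  0.002 -1.   ] q [ 0.58  0.15 -0.28  1.14 -0.    2.4 ] F [0.6 0.  0.2] T [ 0.07 -0.04  0.01] w 0.0651 g 0.0
tool cm [-38.5   11.57   0.19]
A [[0.531, -0.191, 0.032], [0.471, -0.387, 0.032]] 0.205 az -1.867
B [[0.624, -0.22, 0.032], [0.541, -0.409, 0.032]] 0.206 az -1.983
```

View pics/cyl2.png

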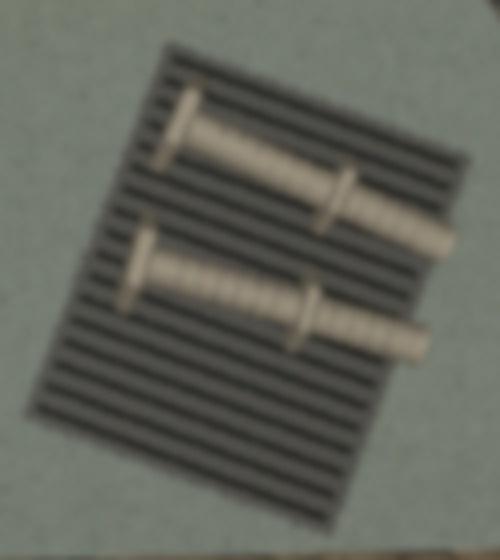

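Both cylinders are unmoved: A runs from foot (138,262) to mouth (428,343) in the crop, B from (177,127) to (455,240). I'll check both lines against the depth.

```bash
cat > fit.py <<'E'
from h import *
def fit(p,F,M,name):
    F=np.array(F);M=np.array(M)
    u=(M-F)/np.linalg.norm(M-F); n=np.array([-u[1],u[0]])
    d=p[...,:2]-F; s=d@u; e=d@n
    m=(s>-.03)&(s<.24)&(abs(e)<.042)&(p[...,2]>.014)
    S=s[m];E=e[m];Z=p[...,2][m]
    print(name,"s range",S.min().round(3),S.max().round(3))
    for a in np.arange(-.01,.22,.02):
        k=(S>=a)&(S<a+.02)
        if k.sum(): print("s %.2f n %d e %.1f..%.1f mean %.1f zmax %.3f"%(a,k.sum(),E[k].min()*1e3,E[k].max()*1e3,E[k].mean()*1e3,Z[k].max()))
E
python3 - <<'E'
from fit import *
for cn in("top","scene"):
    C=cam(cn); p=cloud(C)
    fit(p,(.531,-.191),(.471,-.387),cn+"A"); fit(p,(.624,-.22),(.541,-.409),cn+"B")
E
```

```text
topA s range -0.009 0.202
s -0.01 n 161 e -36.4..35.3 mean -2.0 zmax 0.071
s 0.01 n 74 e -14.2..12.7 mean -1.3 zmax 0.051
s 0.03 n 75 e -14.4..12.5 mean -1.8 zmax 0.050
s 0.05 n 75 e -14.6..12.5 mean -1.7 zmax 0.050
s 0.07 n 73 e -14.7..12.4 mean -2.2 zmax 0.049
s 0.09 n 74 e -15.1..12.2 mean -2.2 zmax 0.048
s 0.11 n 128 e -31.3..28.6 mean -3.1 zmax 0.058
s 0.13 n 73 e -15.4..11.8 mean -2.8 zmax 0.044
s 0.15 n 75 e -15.8..11.5 mean -2.9 zmax 0.045
s 0.17 n 73 e -15.8..11.5 mean -3.1 zmax 0.044
s 0.19 n 48 e -16.6..12.0 mean -3.4 zmax 0.047
topB s range -0.009 0.203
s -0.01 n 149 e -34.6..38.5 mean -1.8 zmax 0.071
s 0.01 n 76 e -12.7..14.5 mean -0.7 zmax 0.051
s 0.03 n 73 e -14.1..14.7 mean -1.5 zmax 0.052
s 0.05 n 76 e -14.9..13.4 mean -1.9 zmax 0.049
s 0.07 n 73 e -15.0..13.8 mean -2.5 zmax 0.049
s 0.09 n 73 e -15.9..11.7 mean -3.4 zmax 0.049
s 0.11 n 128 e -31.4..25.4 mean -4.8 zmax 0.059
s 0.13 n 76 e -17.0..12.0 mean -4.7 zmax 0.047
s 0.15 n 74 e -17.7..10.5 mean -5.2 zmax 0.047
s 0.17 n 74 e -17.4..9.3 mean -5.3 zmax 0.044
s 0.19 n 51 e -19.8..9.3 mean -6.6 zmax 0.043
sceneA s r
[... 383 characters left out ...]
.8 zmax 0.045
s 0.15 n 64 e -14.4..12.1 mean -3.6 zmax 0.046
s 0.17 n 63 e -15.8..12.6 mean -4.0 zmax 0.044
s 0.19 n 71 e -15.4..14.3 mean -1.0 zmax 0.044
sceneB s range -0.01 0.207
s -0.01 n 212 e -33.2..39.9 mean -0.7 zmax 0.072
s 0.01 n 53 e -15.6..24.2 mean -0.5 zmax 0.061
s 0.03 n 52 e -12.2..15.2 mean -1.0 zmax 0.050
s 0.05 n 50 e -11.1..13.2 mean -1.5 zmax 0.050
s 0.07 n 53 e -14.9..11.1 mean -1.9 zmax 0.049
s 0.09 n 33 e -13.3..11.3 mean -3.2 zmax 0.047
s 0.11 n 148 e -28.9..29.7 mean -3.7 zmax 0.062
s 0.13 n 57 e -15.3..12.1 mean -4.1 zmax 0.046
s 0.15 n 56 e -15.3..9.8 mean -5.5 zmax 0.045
s 0.17 n 57 e -16.2..11.6 mean -5.3 zmax 0.045
s 0.19 n 70 e -17.6..12.8 mean -2.8 zmax 0.045
```

Request:
play_rows(
  delta_pos=[
    [-3.48,1.52,0],
    [-3.48,1.52,0],
    [-3.48,1.52,0],
    [-3.48,1.52,0],
    [-3.48,1.52,0],
    [-3.48,1.52,0],
    [-3.48,1.52,0],
    [-3.48,1.52,0],
  ],
  turn=[0,0,0,0,0,0,0,0],
  grip=5.0,
)

```text
clock: 10.68
eef_pos: [0.4322, -0.0499, 0.2278]
orientation: [0.788, 0.615, -0.001, -0.001]
force: [0.8, 0.1, -0.0]
gripper_width: 0.05
grip_force: 0.0
```

Request:
play_rows(
  delta_pos=[
    [-3.48,1.52,0],
    [-3.48,1.52,0],
    [-3.48,1.52,0],
    [-3.48,1.52,0],
    [-3.48,1.52,0],
    [-3.48,1.52,0],
    [-3.48,1.52,0],
    [-3.48,1.52,0],
  ],
  turn=[0,0,0,0,0,0,0,0],
)

```text
clock: 11.35
eef_pos: [0.4823, -0.3491, 0.2273]
orientation: [0.788, 0.615, -0.001, -0.002]
force: [1.4, 0.1, -0.4]
gripper_width: 0.0499
grip_force: 0.0
```

Request:
play_rows(
  delta_pos=[
    [0,0,3],
    [0,0,3],
    [0,0,3],
    [0,0,3],
    [0,0,0],
    [0,0,0],
  ],
  turn=[0.051,0,0,0,0,0],
)

```text
clock: 11.85
eef_pos: [0.4809, -0.3461, 0.1067]
orientation: [0.804, 0.595, -0.001, -0.004]
force: [-0.2, -0.0, 0.1]
gripper_width: 0.0497
grip_force: 0.0
```

Run:
```python
from fit import *
to(.4805,-.349,.010)
p=cloud(cam("scene")); fit(p,(.531,-.191),(.471,-.387),"A")
t=.172
th=np.radians(np.linspace(-3,90,33)); X=t*np.cos(th)-.032*np.sin(th); Z=t*np.sin(th)+.032*np.cos(th)
print(np.c_[-np.diff(X),-np.diff(Z)].round(4)*100)
```

```text
t 11.8 pos [ 0.4809 -0.3461  0.1067] az 1.274 tilt [ 0.002 -0.007 -1.   ] q [-0.62  0.45 -0.18  0.94 -0.    1.24] F [-0.2 -0.   0.1] T [-0.04 -0.    0.03] w 0.0497 g 0.0
tool cm [-0.31  0.12  9.67]
A s range -0.008 0.224
s -0.01 n 218 e -34.1..38.2 mean -3.3 zmax 0.073
s 0.01 n 58 e -13.1..30.0 mean -1.2 zmax 0.052
s 0.03 n 54 e -12.9..14.2 mean -1.4 zmax 0.051
s 0.05 n 51 e -13.0..8.8 mean -3.8 zmax 0.051
s 0.07 n 48 e -14.7..9.2 mean -4.4 zmax 0.050
s 0.09 n 34 e -28.3..6.3 mean -6.1 zmax 0.608
s 0.11 n 250 e -33.5..29.8 mean -12.9 zmax 0.612
s 0.13 n 369 e -41.2..41.4 mean -9.1 zmax 0.617
s 0.15 n 643 e -41.9..41.3 mean -19.0 zmax 0.616
s 0.17 n 1144 e -42.0..41.8 mean -18.9 zmax 0.609
s 0.19 n 2470 e -42.0..30.7 mean -12.1 zmax 0.609
s 0.21 n 658 e -18.4..31.8 mean 9.9 zmax 0.593
[[ 0.14 -0.88]
 [ 0.18 -0.87]
 [ 0.23 -0.86]
 [ 0.27 -0.85]
 [ 0.31 -0.83]
 [ 0.35 -0.81]
 [ 0.39 -0.79]
 [ 0.43 -0.77]
 [ 0.47 -0.75]
 [ 0.51 -0.73]
 [ 0.55 -0.7 ]
 [ 0.58 -0.67]
 [ 0.61 -0.64]
 [ 0.65 -0.61]
 [ 0.68 -0.57]
 [ 0.7  -0.54]
 [ 0.73 -0.5 ]
 [ 0.76 -0.46]
 [ 0.78 -0.43]
 [ 0.8  -0.39]
 [ 0.82 -0.35]
 [ 0.83 -0.3 ]
 [ 0.85 -0.26]
 [ 0.86 -0.22]
 [ 0.87 -0.17]
 [ 0.88 -0.13]
 [ 0.88 -0.08]
 [ 0.89 -0.04]
 [ 0.89  0.01]
 [ 0.89  0.05]
 [ 0.88  0.1 ]
 [ 0.88  0.14]]
```

Descend, close.

Request:
play_rows(
  delta_pos=[
    [-0.3,0.1,2],
    [0,0,2],
    [0,0,2],
    [0,0,2],
    [0,0,1],
    [0,0,0.6],
    [0,0,0],
    [0,0,0],
  ],
  turn=[0,0,0,0,0,0,0,0],
)

```text
clock: 12.57
eef_pos: [0.4845, -0.3516, 0.0149]
orientation: [0.804, 0.594, 0.0, 0.001]
force: [-0.1, -0.3, -0.4]
gripper_width: 0.05
grip_force: 0.0
```

Request:
play_rows(
  delta_pos=[
    [0,0,0],
    [0,0,0],
    [0,0,0],
    [0,0,0],
    [0,0,0],
    [0,0,0],
    [0,0,0],
    [0,0,0],
  ],
  turn=[0,0,0,0,0,0,0,0],
  grip=2.0,
)

```text
clock: 13.23
eef_pos: [0.4846, -0.3517, 0.0152]
orientation: [0.804, 0.594, 0.0, 0.001]
force: [-0.9, 0.2, 6.8]
gripper_width: 0.0262
grip_force: 58.7
```

```bash
python3 -c "
from h import *
to(.4805,-.349,.01)"
```

```text
t 13.2 pos [ 0.4846 -0.3517  0.0152] az 1.273 tilt [-0.001  0.003 -1.   ] q [-0.63  0.55 -0.29  0.73 -0.    1.24] F [-0.9  0.2  6.8] T [ 0.01  0.11 -0.02] w 0.0262 g 58.7
tool cm [ 0.14 -0.47  0.52]
```

Request:
play_rows(
  delta_pos=[
    [0.14,0,-0.88],
    [0.18,0,-0.87],
    [0.23,0,-0.86],
    [0.27,0,-0.85],
    [0.31,0,-0.83],
    [0.35,0,-0.81],
    [0.39,0,-0.79],
    [0.43,0,-0.77],
  ],
  turn=[0,0,0,0,0,0,0,0],
)

```text
clock: 13.9
eef_pos: [0.4905, -0.3286, 0.0811]
orientation: [0.804, 0.594, -0.0, 0.0]
force: [-0.6, 1.0, -2.6]
gripper_width: 0.0254
grip_force: 59.3
```

```bash
python3 -c "
from h import *
st()
C=cam('scene');save(C,'lift1.png',(250,150,430,290),4)"
```

```text
t 13.9 pos [ 0.4905 -0.3286  0.0811] az 1.273 tilt [-0.  0. -1.] q [-0.59  0.47 -0.23  0.87 -0.    1.28] F [-0.6  1.  -2.6] T [-0.27  0.63  0.28] w 0.0254 g 59.3
```

View pics/lift1.png

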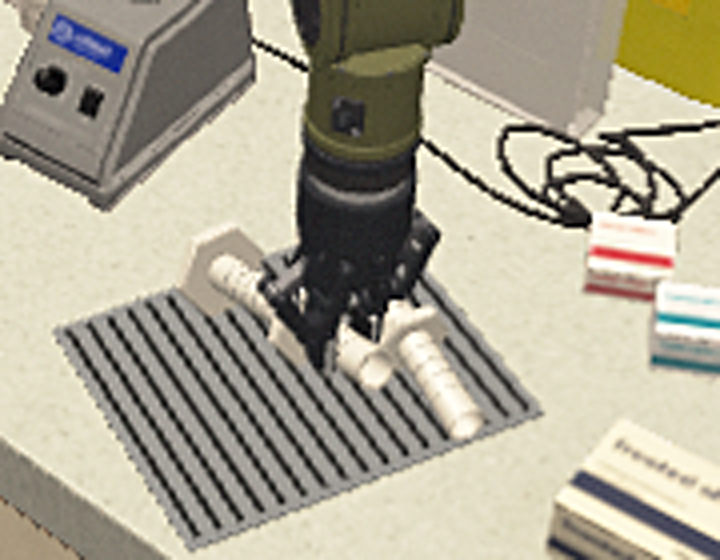

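The tube is held with its mouth at about (365,370) and its foot at about (215,265) near the mat. Continuing the arc.

Request:
play_rows(
  delta_pos=[
    [0.47,0,-0.75],
    [0.51,0,-0.73],
    [0.55,0,-0.7],
    [0.58,0,-0.67],
    [0.61,0,-0.64],
    [0.65,0,-0.61],
    [0.68,0,-0.57],
    [0.7,0,-0.54],
  ],
  turn=[0,0,0,0,0,0,0,0],
)

```text
clock: 14.62
eef_pos: [0.5045, -0.2828, 0.1329]
orientation: [0.804, 0.594, 0.0, -0.0]
force: [-0.3, -0.1, -4.4]
gripper_width: 0.0259
grip_force: 59.3
```

```bash
python3 -c "
from h import *
st()
C=cam('scene');save(C,'lift2.png',(250,130,430,270),4)"
```

```text
t 14.6 pos [ 0.5045 -0.2828  0.1329] az 1.273 tilt [ 0. -0. -1.] q [-0.51  0.41 -0.19  0.98  0.    1.36] F [-0.3 -0.1 -4.4] T [-0.46  0.1   0.07] w 0.0259 g 59.3
```

View pics/lift2.png

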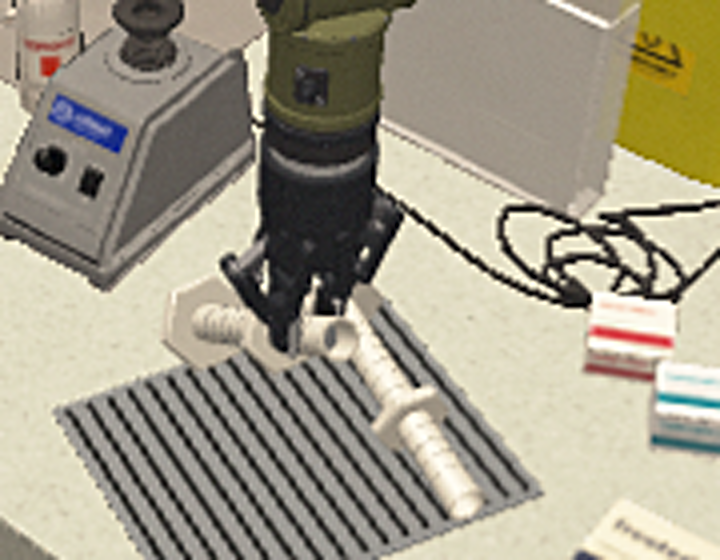

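The cylinder is pivoting well: foot at about (200,325), mouth at (340,340). Continuing to upright.

Request:
play_rows(
  delta_pos=[
    [0.73,0,-0.5],
    [0.76,0,-0.46],
    [0.78,0,-0.43],
    [0.8,0,-0.39],
    [0.82,0,-0.35],
    [0.83,0,-0.3],
    [0.85,0,-0.26],
    [0.86,0,-0.22],
  ],
  turn=[0,0,0,0,0,0,0,0],
)

```text
clock: 15.33
eef_pos: [0.5235, -0.2213, 0.1617]
orientation: [0.804, 0.594, 0.0, 0.0]
force: [-0.4, -0.4, -4.3]
gripper_width: 0.0262
grip_force: 59.3
```

Request:
play_rows(
  delta_pos=[
    [0.87,0,-0.17],
    [0.88,0,-0.13],
    [0.88,0,-0.08],
    [0.89,0,-0.04],
    [0.89,0,0.01],
    [0.89,0,0.05],
    [0.88,0,0.1],
    [0.88,0,0.14],
  ],
  turn=[0,0,0,0,0,0,0,0],
)

```text
clock: 16.0
eef_pos: [0.5418, -0.1689, 0.1679]
orientation: [0.806, 0.591, -0.011, 0.013]
force: [-14.1, -33.4, 23.0]
gripper_width: 0.0258
grip_force: 57.0
```

```bash
python3 -c "
from h import *
st()
C=cam('scene');save(C,'lift3.png',(250,110,430,250),4)"
```

```text
t 16.0 pos [ 0.5418 -0.1689  0.1679] az 1.266 tilt [-0.034  0.008 -0.999] q [-0.28  0.36 -0.16  1.04 -0.03  1.59] F [-14.1 -33.4  23. ] T [-6.2   2.77  0.07] w 0.0258 g 57.0
```

View pics/lift3.png

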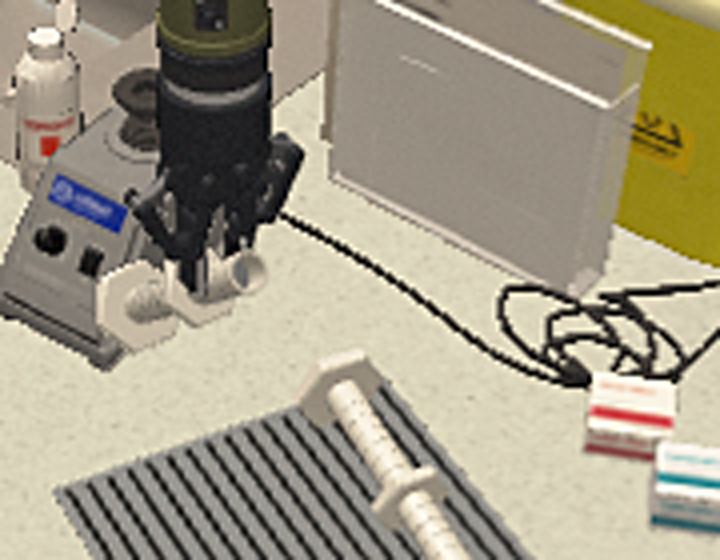

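The cylinder has locked in the pads partway up, with its foot at (125,305) against the mixer. I'll back off straight away.

Request:
play_rows(
  delta_pos=[
    [-1,0,0.3],
    [-1,0,0.5],
    [-1,0,0.5],
    [-1,0,0.5],
    [-1,0,0.5],
    [-1,0,0.3],
    [0,0,0],
    [0,0,0],
  ],
  turn=[0,0,0,0,0,0,0,0],
)

```text
clock: 16.72
eef_pos: [0.5258, -0.212, 0.1362]
orientation: [0.805, 0.594, 0.0, -0.001]
force: [-0.5, 0.3, -2.3]
gripper_width: 0.0256
grip_force: 60.1
```

```bash
cat > pose.py <<'E'
from h import *
def pose(p,o,R,lim=.2,az=None):
    "white points in vertical plane of the gripper: tool x (s) and z"
    P=(p-o["eef_pos"])@R     # tool coords
    return P
E
python3 - <<'E'
from h import *
o,R=st()
for n in("scene","top"):
    C=cam(n); p=cloud(C); f=C["frame"].astype(int)
    d=p-o["eef_pos"]; s=d@R[:,0]; e=d@R[:,1]
    m=(abs(e)<.042)&(s>-.12)&(s<.22)&(p[...,2]>.012)&(p[...,2]<.3)&(f.min(-1)>110)&(f.max(-1)-f.min(-1)<70)
    for a in np.arange(-.12,.22,.02):
        k=m&(s>=a)&(s<a+.02)
        if k.sum()>5: print(n,"s %.2f n %d z %.3f %.3f e %.3f %.3f"%(a,k.sum(),p[...,2][k].min(),p[...,2][k].max(),e[k].min(),e[k].max()))
    if n=="scene": save(C,'lift4.png',(230,110,410,250),4)
E
```

```text
t 16.7 pos [ 0.5258 -0.212   0.1362] az 1.272 tilt [ 0.001 -0.001 -1.   ] q [-0.38  0.39 -0.21  0.98  0.    1.49] F [-0.5  0.3 -2.3] T [0.14 0.18 0.02] w 0.0256 g 60.1
scene s -0.06 n 25 z 0.167 0.183 e -0.014 0.017
scene s -0.04 n 84 z 0.146 0.191 e -0.014 0.016
scene s -0.02 n 96 z 0.095 0.243 e -0.039 0.038
scene s 0.00 n 60 z 0.108 0.263 e -0.034 0.014
scene s 0.02 n 23 z 0.013 0.138 e -0.023 0.016
scene s 0.04 n 33 z 0.014 0.092 e -0.017 0.006
scene s 0.06 n 112 z 0.012 0.073 e -0.035 0.027
scene s 0.08 n 90 z 0.014 0.049 e -0.040 0.023
scene s 0.10 n 64 z 0.031 0.055 e -0.032 0.020
scene s 0.16 n 93 z 0.014 0.095 e -0.030 0.030
scene s 0.18 n 188 z 0.015 0.122 e -0.037 0.042
scene s 0.20 n 158 z 0.026 0.125 e -0.040 0.041
top s 0.04 n 8 z 0.081 0.094 e -0.006 -0.002
top s 0.06 n 13 z 0.057 0.085 e -0.007 -0.001
top s 0.08 n 13 z 0.044 0.056 e -0.008 0.000
top s 0.10 n 40 z 0.038 0.052 e -0.024 0.013
```

View pics/lift4.png

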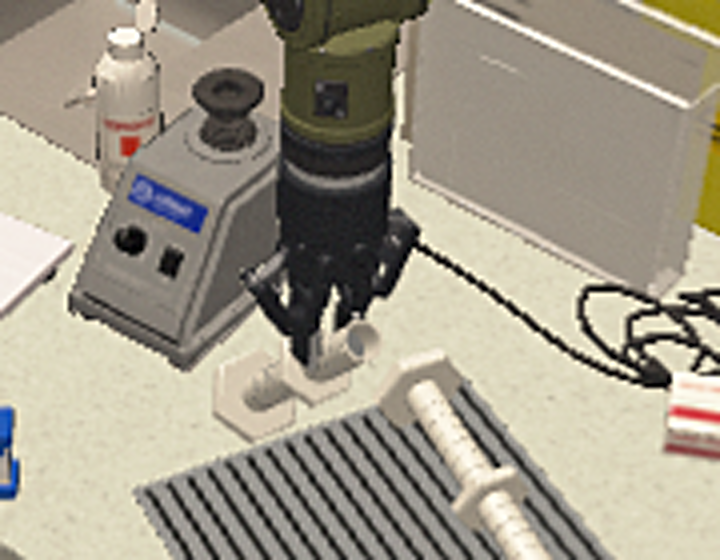

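The cylinder is now held at about 50° with its foot on the worktop clear of the mixer, at (255,395). Pad friction stops gravity from swinging it up, so I'll see whether a wider finger target eases the grip force smoothly.

Request:
play_rows(
  delta_pos=[
    [0,0,0],
    [0,0,0],
  ],
  turn=[0,0],
  grip=2.5,
)

```text
clock: 16.98
eef_pos: [0.5265, -0.2116, 0.1369]
orientation: [0.804, 0.595, 0.0, 0.0]
force: [0.2, 0.2, -2.2]
gripper_width: 0.0253
grip_force: 60.0
```

Request:
play_rows(
  delta_pos=[
    [0,0,0],
    [0,0,0],
  ],
  turn=[0,0],
  grip=2.55,
)

```text
clock: 17.15
eef_pos: [0.5266, -0.2117, 0.1369]
orientation: [0.804, 0.595, 0.0, 0.0]
force: [-0.2, 1.9, -1.9]
gripper_width: 0.0257
grip_force: 49.2
```

Run:
```python
from h import *
st()
```

```text
t 17.1 pos [ 0.5266 -0.2117  0.1369] az 1.273 tilt [ 0.     0.001 -1.   ] q [-0.38  0.39 -0.21  0.98  0.    1.49] F [-0.2  1.9 -1.9] T [ 0.11  0.09 -0.03] w 0.0257 g 49.2
```

The force eases in proportion. I'll lift the foot slightly and ease off so that gravity swings it.

Request:
play_rows(
  delta_pos=[
    [0,0,-0.7],
    [0,0,-0.7],
    [0,0,-0.6],
    [0,0,0],
  ],
  turn=[0,0,0,0],
  grip=2.55,
)

```text
clock: 17.48
eef_pos: [0.5276, -0.2126, 0.1587]
orientation: [0.804, 0.594, 0.001, 0.002]
force: [0.6, 0.6, -3.3]
gripper_width: 0.0255
grip_force: 49.1
```

Request:
play_rows(
  delta_pos=[
    [0,0,0],
    [0,0,0],
    [0,0,0],
  ],
  turn=[0,0,0],
  grip=2.6,
)

```text
clock: 17.73
eef_pos: [0.526, -0.2119, 0.1564]
orientation: [0.804, 0.594, -0.0, -0.0]
force: [-0.5, -0.2, -4.4]
gripper_width: 0.0262
grip_force: 27.8
```

Request:
play_rows(
  delta_pos=[
    [0,0,0],
    [0,0,0],
    [0,0,0],
  ],
  turn=[0,0,0],
  grip=2.65,
)

```text
clock: 17.98
eef_pos: [0.5263, -0.2119, 0.1566]
orientation: [0.804, 0.594, 0.0, -0.0]
force: [-0.2, 0.7, -3.0]
gripper_width: 0.0266
grip_force: 13.3
```

```bash
cat > ang.py <<'E'
from h import *
o,R=st()
C=cam("scene"); p=cloud(C); f=C["frame"].astype(int)
d=p-o["eef_pos"]; s=d@R[:,0]; e=d@R[:,1]
m=(abs(e)<.042)&(s>-.09)&(s<.15)&(p[...,2]>.008)&(p[...,2]<.25)&(f.min(-1)>110)&(f.max(-1)-f.min(-1)<70)
for a in np.arange(-.0,.25,.02):
    k=m&(p[...,2]>=a)&(p[...,2]<a+.02)
    if k.sum()>3: print("z %.2f n %d s %.3f %.3f e %.3f %.3f"%(a,k.sum(),s[k].min(),s[k].max(),e[k].min(),e[k].max()))
E
python3 ang.py
```

```text
t 18.0 pos [ 0.5263 -0.2119  0.1566] az 1.273 tilt [ 0. -0. -1.] q [-0.38  0.37 -0.17  1.02  0.    1.49] F [-0.2  0.7 -3. ] T [ 0.    0.02 -0.  ] w 0.0266 g 13.3
z -0.00 n 138 s -0.089 0.146 e -0.034 0.042
z 0.02 n 155 s -0.008 0.056 e -0.036 0.035
z 0.04 n 32 s 0.003 0.028 e -0.015 0.009
z 0.06 n 31 s -0.004 0.019 e -0.014 0.005
z 0.08 n 25 s -0.010 0.016 e -0.015 0.000
z 0.10 n 13 s -0.027 0.003 e -0.015 0.000
z 0.12 n 143 s -0.034 0.010 e -0.030 0.025
z 0.14 n 48 s -0.025 0.017 e -0.026 0.024
z 0.16 n 41 s -0.030 -0.001 e -0.024 0.009
z 0.18 n 64 s -0.037 -0.010 e -0.018 0.015
z 0.20 n 76 s -0.041 -0.008 e -0.015 0.020
```

It swung to about 15° off vertical. Once more to bring it straighter.

Request:
play_rows(
  delta_pos=[
    [0,0,0],
    [0,0,0],
    [0,0,-0.7],
    [0,0,-0.7],
    [0,0,-0.6],
    [0,0,0],
    [0,0,0],
  ],
  turn=[0,0,0,0,0,0,0],
  grip=2.6,
)

```text
clock: 18.62
eef_pos: [0.527, -0.2122, 0.1776]
orientation: [0.804, 0.594, 0.001, 0.001]
force: [-0.7, 0.4, -3.7]
gripper_width: 0.0267
grip_force: 16.6
```

Request:
play_rows(
  delta_pos=[
    [0,0,0],
    [0,0,0],
    [0,0,0],
  ],
  turn=[0,0,0],
  grip=2.66,
)

```text
clock: 18.87
eef_pos: [0.526, -0.2118, 0.1763]
orientation: [0.804, 0.594, -0.0, -0.0]
force: [0.1, 0.7, -3.5]
gripper_width: 0.0269
grip_force: 3.8
```

```bash
python3 ang.py
```

```text
t 18.9 pos [ 0.526  -0.2118  0.1763] az 1.273 tilt [ 0.    -0.001 -1.   ] q [-0.38  0.36 -0.14  1.07  0.    1.49] F [ 0.1  0.7 -3.5] T [ 0.12 -0.    0.05] w 0.0269 g 3.8
z -0.00 n 17 s -0.089 0.049 e -0.035 0.037
z 0.02 n 223 s -0.034 0.034 e -0.037 0.035
z 0.04 n 70 s -0.024 0.033 e -0.029 0.022
z 0.06 n 41 s -0.017 0.006 e -0.016 0.011
z 0.08 n 40 s -0.021 0.004 e -0.014 0.013
z 0.10 n 38 s -0.023 0.000 e -0.014 0.003
z 0.12 n 16 s -0.024 -0.005 e -0.016 0.008
z 0.14 n 169 s -0.040 0.015 e -0.029 0.032
z 0.16 n 49 s -0.030 -0.003 e -0.021 0.021
z 0.18 n 45 s -0.031 -0.007 e -0.019 0.012
z 0.20 n 66 s -0.035 -0.003 e -0.021 0.013
z 0.22 n 86 s -0.037 0.012 e -0.024 0.016
```

Request:
play_rows(
  delta_pos=[
    [0,0,0],
    [0,0,0],
    [0,0,0],
    [0,0,0],
    [0,0,-0.5],
    [0,0,-1],
    [0,0,-1],
    [0,0,0],
  ],
  turn=[0,0,0,0,0,0,0,0],
  grip=2.0,
)

```text
clock: 19.58
eef_pos: [0.5279, -0.2127, 0.2048]
orientation: [0.804, 0.594, 0.001, 0.002]
force: [-0.4, -0.0, 0.9]
gripper_width: 0.02
grip_force: 0.5
```

```bash
python3 ang.py
python3 - <<'E'
from h import *
p=np.load("top0.npz")["p"]
for lo,hi in((.01,.03),(.03,.06),(.06,.1),(.1,.2)):
    m=(p[...,2]>lo)&(p[...,2]<hi)&(p[...,1]>-.1)&(p[...,1]<.068)&(p[...,0]>.43)&(p[...,0]<.8)
    print(lo,p[m].min(0).round(3),p[m].max(0).round(3))
for a in((.47,-.24,0),(.47,.08,0),(.4686,.356,0)): to(*a)
E
```

```text
t 19.6 pos [ 0.5279 -0.2127  0.2048] az 1.273 tilt [-0.     0.005 -1.   ] q [-0.38  0.34 -0.09  1.13 -0.    1.49] F [-0.4 -0.   0.9] T [ 0.12  0.06 -0.01] w 0.0200 g 0.5
z -0.00 n 230 s -0.053 0.145 e -0.040 0.031
z 0.02 n 51 s -0.031 0.012 e -0.035 0.027
z 0.04 n 35 s -0.031 -0.011 e -0.017 0.002
z 0.06 n 43 s -0.032 -0.010 e -0.016 0.006
z 0.08 n 44 s -0.035 -0.008 e -0.015 0.010
z 0.10 n 18 s -0.034 -0.016 e -0.016 0.008
z 0.12 n 175 s -0.045 0.008 e -0.031 0.026
z 0.14 n 46 s -0.035 -0.015 e -0.016 0.009
z 0.16 n 43 s -0.035 -0.011 e -0.015 0.010
z 0.18 n 67 s -0.037 -0.006 e -0.015 0.013
z 0.20 n 88 s -0.041 0.010 e -0.021 0.016
z 0.22 n 16 s -0.014 0.008 e -0.023 0.014
z 0.24 n 6 s -0.015 0.009 e -0.017 0.030
0.01 [ 0.536 -0.099  0.01 ] [0.789 0.063 0.03 ]
0.03 [ 0.543 -0.053  0.03 ] [0.769 0.064 0.06 ]
0.06 [ 0.552 -0.049  0.06 ] [0.747 0.068 0.1  ]
0.1 [ 0.586 -0.045  0.1  ] [0.741 0.068 0.182]
t 19.6 pos [ 0.5276 -0.2125  0.2039] az 1.273 tilt [-0.     0.004 -1.   ] q [-0.38  0.34 -0.09  1.13  0.    1.49] F [0.3 1.1 0.9] T [ 0.14  0.1  -0.02] w 0.0197 g 0.5
tool cm [-4.31 -4.78 20.37]
t 19.6 pos [ 0.5276 -0.2125  0.2039] az 1.273 tilt [-0.     0.004 -1.   ] q [-0.38  0.34 -0.09  1.13  0.    1.49] F [0.3 1.1 0.9] T [ 0.14  0.1  -0.02] w 0.0197 g 0.5
tool cm [ 26.28 -14.18  20.32]
t 19.6 pos [ 0.5276 -0.2125  0.2039] az 1.273 tilt [-0.     0.004 -1.   ] q [-0.38  0.34 -0.09  1.13  0.    1.49] F [0.3 1.1 0.9] T [ 0.14  0.1  -0.02] w 0.0197 g 0.5
tool cm [ 52.62 -22.42  20.28]
```

It slipped free and now stands upright on the worktop, at s about -0.02 in the tool frame. I'll rise, open and regrasp properly.

Request:
play_rows(
  delta_pos=[
    [0,0,-1],
    [0,0,-1.5],
    [0,0,-2],
    [0,0,0],
  ],
  turn=[0,0,0,0],
)

```text
clock: 19.97
eef_pos: [0.5281, -0.2129, 0.2508]
orientation: [0.804, 0.594, 0.002, 0.003]
force: [1.1, 0.2, 0.8]
gripper_width: 0.02
grip_force: 0.0
```

Request:
play_rows(
  delta_pos=[
    [0,0,0],
    [0,0,0],
    [0,0,0],
    [0,0,0],
    [0,0,0],
  ],
  turn=[0,0,0,0,0],
  grip=5.5,
)

```text
clock: 20.38
eef_pos: [0.5258, -0.2118, 0.2458]
orientation: [0.804, 0.594, -0.0, -0.001]
force: [0.2, -0.3, -0.1]
gripper_width: 0.0548
grip_force: 0.0
```

```bash
cat > circ.py <<'E'
from h import *
from scipy.optimize import least_squares
def tube(x0,y0,zs=((.035,.1),(.14,.19))):
    C=cam("scene"); p=cloud(C); f=C["frame"].astype(int); out=[]
    w=(f.min(-1)>100)&(f.max(-1)-f.min(-1)<75)&(np.hypot(p[...,0]-x0,p[...,1]-y0)<.05)
    for lo,hi in zs:
        q=p[w&(p[...,2]>lo)&(p[...,2]<hi)][:,:2]
        if len(q)<8: print("few",len(q)); continue
        s=least_squares(lambda c:np.hypot(*(q-c).T)-.014,q.mean(0)+[.007,.007],loss="soft_l1",f_scale=.002)
        print((lo,hi),len(q),s.x.round(4),"res %.4f"%np.abs(s.fun).mean()); out.append(s.x)
    k=w&(p[...,2]<.25); print("top z",np.percentile(p[k][:,2],99).round(3))
    return out,C
E
python3 - <<'E'
from circ import *
o,C=tube(.52,-.233); x,y=o[0]
to(x,y,.153)
E
```

```text
(0.035, 0.1) 148 [ 0.523  -0.2247] res 0.0015
(0.14, 0.19) 136 [ 0.5231 -0.2247] res 0.0013
top z 0.213
t 20.4 pos [ 0.5259 -0.2118  0.246 ] az 1.273 tilt [ 0.    -0.001 -1.   ] q [-0.38  0.33 -0.    1.24 -0.    1.49] F [-1.4 -0.7 -0.3] T [-0.02  0.02  0.04] w 0.0551 g 0.0
tool cm [-1.31  0.11  9.3 ]
```

Perfectly upright at (0.523, -0.225). Regrasping it.

Request:
play_rows(
  delta_pos=[
    [-1.3,0.1,0],
    [0,0,2],
    [0,0,2],
    [0,0,2],
    [0,0,2],
    [0,0,1.2],
    [0,0,0],
    [0,0,0],
  ],
  turn=[0,0,0,0,0,0,0,0],
)

```text
clock: 21.1
eef_pos: [0.5227, -0.2251, 0.1541]
orientation: [0.804, 0.594, -0.001, -0.001]
force: [0.2, 1.0, 0.2]
gripper_width: 0.0549
grip_force: 0.0
```

Request:
play_rows(
  delta_pos=[
    [0,0,0],
    [0,0,0],
    [0,0,0],
    [0,0,0],
    [0,0,0],
    [0,0,0],
    [0,0,0],
    [0,0,0],
  ],
  turn=[0,0,0,0,0,0,0,0],
  grip=2.0,
)

```text
clock: 21.77
eef_pos: [0.5236, -0.2249, 0.156]
orientation: [0.804, 0.594, 0.0, 0.001]
force: [-1.6, -0.3, 5.7]
gripper_width: 0.0267
grip_force: 58.8
```

Request:
play_rows(
  delta_pos=[
    [0,0,-1],
    [0,0,-1],
    [0,0,-1],
    [0,0,-1],
    [0,0,-0.8],
    [0,0,0],
    [0,0,0],
  ],
  turn=[0,0,0,0,0,0,0],
)

```text
clock: 22.35
eef_pos: [0.524, -0.2249, 0.2034]
orientation: [0.804, 0.594, 0.0, 0.001]
force: [-0.2, 0.6, -4.5]
gripper_width: 0.0267
grip_force: 59.7
```

Run:
```python
from circ import *
o,C=tube(.523,-.2247,((.08,.13),(.08,.16)))
for a in((.474,-.22,.205),(.474,.08,.205),(.4686,.356,.205)): to(*a)
```

```text
(0.08, 0.13) 121 [ 0.5239 -0.2245] res 0.0016
(0.08, 0.16) 190 [ 0.5241 -0.2246] res 0.0015
top z 0.246
t 22.4 pos [ 0.5235 -0.2248  0.2027] az 1.273 tilt [-0.  0. -1.] q [-0.41  0.35 -0.08  1.14 -0.    1.46] F [-0.7  1.1 -3.7] T [-0.02  0.03  0.02] w 0.0270 g 59.7
tool cm [-1.   -4.87 -0.23]
t 22.4 pos [ 0.5235 -0.2248  0.2027] az 1.273 tilt [-0.  0. -1.] q [-0.41  0.35 -0.08  1.14 -0.    1.46] F [-0.7  1.1 -3.7] T [-0.02  0.03  0.02] w 0.0270 g 59.7
tool cm [ 27.68 -13.68  -0.23]
t 22.4 pos [ 0.5235 -0.2248  0.2027] az 1.273 tilt [-0.  0. -1.] q [-0.41  0.35 -0.08  1.14 -0.    1.46] F [-0.7  1.1 -3.7] T [-0.02  0.03  0.02] w 0.0270 g 59.7
tool cm [ 53.9  -22.3   -0.23]
```

Request:
play_rows(
  delta_pos=[
    [-0.2,-0.9,0],
    [-0.3,-1.5,0],
    [-0.3,-1.5,0],
    [-0.2,-0.97,0],
    [0.9,-0.27,0],
    [1.8,-0.55,0],
    [1.8,-0.55,0],
    [1.8,-0.55,0],
  ],
  turn=[0,0,0,0,0,0,0,0],
)

```text
clock: 23.07
eef_pos: [0.474, -0.1532, 0.2025]
orientation: [0.804, 0.594, 0.0, -0.0]
force: [0.2, 0.0, -3.8]
gripper_width: 0.0267
grip_force: 59.8
```

Request:
play_rows(
  delta_pos=[
    [1.8,-0.55,0],
    [1.8,-0.55,0],
    [1.8,-0.55,0],
    [1.8,-0.55,0],
    [1.8,-0.55,0],
    [1.8,-0.55,0],
    [1.8,-0.55,0],
    [1.8,-0.55,0],
  ],
  turn=[0,0,0,0,0,0,0,0],
)

```text
clock: 23.73
eef_pos: [0.4741, -0.0022, 0.2025]
orientation: [0.804, 0.594, 0.0, -0.0]
force: [-0.4, -0.0, -4.0]
gripper_width: 0.0269
grip_force: 59.8
```

Run:
```python
from circ import *
o=r.get_obs()["eef_pos"]; tube(o[0],o[1],((.08,.13),(.08,.16)))
to(.4686,.356,.205)
```

```text
(0.08, 0.13) 102 [ 0.474  -0.0021] res 0.0019
(0.08, 0.16) 158 [ 0.4741 -0.0022] res 0.0020
top z 0.246
t 23.8 pos [0.4741 0.0012 0.2026] az 1.276 tilt [ 0.005 -0.001 -1.   ] q [-0.    0.19 -0.31  1.07  0.01  1.87] F [ 0.7  5.9 -4. ] T [ 0.83 -0.11 -0.02] w 0.0270 g 59.9
tool cm [ 33.78 -10.84  -0.06]
```

Request:
play_rows(
  delta_pos=[
    [1.8,-0.58,0],
    [1.8,-0.58,0],
    [1.8,-0.58,0],
    [1.8,-0.58,0],
    [1.8,-0.58,0],
    [1.8,-0.58,0],
    [1.8,-0.58,0],
    [1.8,-0.58,0],
  ],
  turn=[0,0,0,0,0,0,0,0],
)

```text
clock: 24.45
eef_pos: [0.472, 0.149, 0.2026]
orientation: [0.804, 0.594, 0.0, -0.0]
force: [-0.0, 0.2, -3.9]
gripper_width: 0.0268
grip_force: 59.7
```

Request:
play_rows(
  delta_pos=[
    [1.8,-0.58,0],
    [1.8,-0.58,0],
    [1.8,-0.58,0],
    [1.8,-0.58,0],
    [1.8,-0.58,0],
    [1.8,-0.58,0],
    [1.8,-0.58,0],
    [1.8,-0.58,0],
  ],
  turn=[0,0,0,0,0,0,0,0],
)

```text
clock: 25.12
eef_pos: [0.4698, 0.3002, 0.2024]
orientation: [0.804, 0.594, -0.0, -0.0]
force: [-0.2, -0.3, -3.7]
gripper_width: 0.0266
grip_force: 59.7
```

Request:
play_rows(
  delta_pos=[
    [1.8,-0.58,0],
    [1.5,-0.5,0],
    [0.8,-0.2,0],
    [0,0,0],
    [0,0,0.6],
    [0,0,0.5],
    [0,0,0.3],
    [0,0,0],
  ],
  turn=[0,0,0,0,0,0,0,0],
)

```text
clock: 25.78
eef_pos: [0.4692, 0.3404, 0.1873]
orientation: [0.805, 0.594, -0.001, 0.0]
force: [-0.3, -0.3, -4.6]
gripper_width: 0.0264
grip_force: 59.8
```

Run:
```python
from circ import *
o=r.get_obs()["eef_pos"]; tube(o[0],o[1],((.05,.12),(.08,.14)))
to(.4686,.356,.18)
```

```text
(0.05, 0.12) 150 [0.4693 0.3388] res 0.0031
(0.08, 0.14) 118 [0.4696 0.339 ] res 0.0022
top z 0.242
t 25.8 pos [0.4695 0.3407 0.1879] az 1.272 tilt [-0.002 -0.001 -1.   ] q [ 0.63  0.38 -0.08  1.11 -0.    2.5 ] F [ 0.2 -0.9 -3.6] T [ 0.01  0.02 -0.02] w 0.0269 g 59.8
tool cm [ 1.43 -0.54  0.79]
```

Request:
play_rows(
  delta_pos=[
    [0.7,-0.2,0],
    [0.7,-0.2,0],
    [0,0,0.2],
    [0,0,0.2],
    [0,0,0.2],
    [0,0,0],
    [0,0,0],
  ],
  turn=[0,0,0,0,0,0,0],
)

```text
clock: 26.42
eef_pos: [0.4703, 0.3567, 0.1831]
orientation: [0.804, 0.594, 0.0, -0.0]
force: [-0.8, 0.2, -1.6]
gripper_width: 0.0264
grip_force: 60.1
```

```bash
python3 -c "
from h import *
st()"
```

```text
t 26.4 pos [0.4703 0.3567 0.1831] az 1.273 tilt [ 0.001  0.    -1.   ] q [ 0.65  0.39 -0.07  1.11  0.    2.52] F [-0.8  0.2 -1.6] T [ 0.08  0.17 -0.02] w 0.0264 g 60.1
```

Request:
play_rows(
  delta_pos=[
    [0,0,0.1],
    [0,0,0],
    [0,0,0],
  ],
  turn=[0,0,0],
  grip=2.65,
)

```text
clock: 26.67
eef_pos: [0.4704, 0.3569, 0.183]
orientation: [0.804, 0.594, 0.001, -0.0]
force: [-1.7, -0.3, 5.4]
gripper_width: 0.0266
grip_force: 59.7
```

Request:
play_rows(
  delta_pos=[
    [0,0,0],
    [0,0,0],
    [0,0,0],
    [0,0,0],
    [0,0,0],
  ],
  turn=[0,0,0,0,0],
  grip=5.0,
)

```text
clock: 27.08
eef_pos: [0.4703, 0.3564, 0.1814]
orientation: [0.804, 0.594, -0.0, 0.0]
force: [0.2, -0.1, -0.2]
gripper_width: 0.0503
grip_force: 0.0
```

Request:
play_rows(
  delta_pos=[
    [0,0,-1],
    [0,0,-2],
    [0,0,-2],
    [0,0,-2],
    [0,0,-1.5],
    [0,0,0],
  ],
  turn=[0,0,0,0,0,0],
)

```text
clock: 27.58
eef_pos: [0.4719, 0.3577, 0.271]
orientation: [0.804, 0.594, 0.004, -0.0]
force: [0.5, -0.3, 0.6]
gripper_width: 0.0498
grip_force: 0.0
```

Run:
```python
from circ import *
tube(.47,.356,((.05,.12),(.17,.215)))
to(.5538,-.3705,.26)
```

```text
(0.05, 0.12) 133 [0.4699 0.3554] res 0.0021
(0.17, 0.215) 100 [0.4687 0.3571] res 0.0022
top z 0.24
t 27.6 pos [0.4714 0.3573 0.269 ] az 1.273 tilt [ 0.004  0.003 -1.   ] q [ 0.65  0.36  0.11  1.31 -0.    2.52] F [-0.   0.4  0.1] T [ 0.02 -0.01 -0.02] w 0.0501 g 0.0
tool cm [-67.16  29.25   0.73]
```

Cylinder A stands upright on the plate, with its top at 0.24. Re-measuring B before going over.

Run:
```python
from fit import *
C=cam("top"); p=cloud(C)
fit(p,(.624,-.22),(.541,-.409),"B")
```

```text
B s range -0.009 0.204
s -0.01 n 151 e -35.1..37.8 mean -1.9 zmax 0.072
s 0.01 n 76 e -13.1..15.2 mean -0.7 zmax 0.050
s 0.03 n 73 e -13.5..14.1 mean -1.4 zmax 0.051
s 0.05 n 76 e -14.9..13.3 mean -2.0 zmax 0.051
s 0.07 n 77 e -14.8..12.2 mean -2.5 zmax 0.048
s 0.09 n 71 e -15.8..11.2 mean -3.3 zmax 0.047
s 0.11 n 129 e -31.2..26.4 mean -5.0 zmax 0.060
s 0.13 n 74 e -16.9..10.8 mean -4.7 zmax 0.046
s 0.15 n 74 e -17.1..9.3 mean -5.0 zmax 0.043
s 0.17 n 76 e -17.6..9.4 mean -5.4 zmax 0.045
s 0.19 n 51 e -19.5..8.4 mean -6.6 zmax 0.042
```

Request:
play_rows(
  delta_pos=[
    [-3.5,1.5,0],
    [-3.5,1.5,0],
    [-3.5,1.5,0],
    [-3.5,1.5,0],
    [-3.5,1.5,0],
    [-3.5,1.5,0],
    [-3.5,1.5,0],
    [-3.5,1.5,0],
  ],
  turn=[0,0,0,0,0,0,0,0],
)

```text
clock: 28.35
eef_pos: [0.5016, 0.0517, 0.2653]
orientation: [0.804, 0.594, -0.001, -0.001]
force: [-0.2, -0.6, 0.1]
gripper_width: 0.0497
grip_force: 0.0
```

Request:
play_rows(
  delta_pos=[
    [-3.5,1.5,0],
    [-3.5,1.5,0],
    [-3.5,1.5,0],
    [-3.5,1.5,0],
    [-3.5,1.5,0],
    [-3.5,1.5,0],
    [-3.5,1.5,0],
    [-3.5,1.5,0],
  ],
  turn=[0,0,0,0,0,0,0,0.14],
)

```text
clock: 29.02
eef_pos: [0.5343, -0.2509, 0.2652]
orientation: [0.84, 0.542, -0.001, -0.001]
force: [0.1, 0.1, -0.8]
gripper_width: 0.0497
grip_force: 0.0
```

Request:
play_rows(
  delta_pos=[
    [0,0,0],
    [0,0,0],
    [0,0,0],
  ],
  turn=[0,0,0],
)

```text
clock: 29.27
eef_pos: [0.5344, -0.2488, 0.2653]
orientation: [0.84, 0.543, -0.001, -0.001]
force: [0.9, 0.2, 0.2]
gripper_width: 0.05
grip_force: 0.0
```

Run:
```python
from h import *
to(.5538,-.3705,.010)
```

```text
t 29.3 pos [ 0.5344 -0.2488  0.2653] az 1.148 tilt [ 0.001 -0.003 -1.   ] q [-0.44  0.36  0.1   1.31  0.    1.56] F [0.9 0.2 0.2] T [ 0.04 -0.   -0.02] w 0.0500 g 0.0
tool cm [-10.32   6.84  25.51]
```

Request:
play_rows(
  delta_pos=[
    [-2.6,1.71,0],
    [-2.6,1.71,0],
    [-2.6,1.71,0],
    [-2.6,1.71,0],
    [0,0,3.8],
    [0,0,3.8],
    [0,0,3.8],
    [0,0,3.8],
  ],
  turn=[0,0,0,0.013,0,0,0,0],
)

```text
clock: 29.93
eef_pos: [0.5551, -0.3702, 0.1133]
orientation: [0.843, 0.539, 0.0, -0.0]
force: [0.9, 0.6, 0.3]
gripper_width: 0.0506
grip_force: 0.0
```

Request:
play_rows(
  delta_pos=[
    [0,0,2],
    [0,0,2],
    [0,0,1],
    [0,0,0],
    [0,0,0],
  ],
  turn=[0,0,0,0,0],
)

```text
clock: 30.35
eef_pos: [0.5551, -0.371, 0.0649]
orientation: [0.843, 0.538, -0.0, -0.0]
force: [0.3, 0.2, 0.5]
gripper_width: 0.05
grip_force: 0.0
```

Run:
```python
from h import *
to(.5538,-.3705,.010)
```

```text
t 30.4 pos [ 0.5551 -0.371   0.0649] az 1.137 tilt [ 0.    -0.001 -1.   ] q [-0.59  0.6  -0.03  0.94  0.    1.42] F [0.3 0.2 0.5] T [ 0.02 -0.02  0.03] w 0.0500 g 0.0
tool cm [-0.01 -0.14  5.49]
```

Request:
play_rows(
  delta_pos=[
    [0,-0.1,2],
    [0,0,2],
    [0,0,1],
    [0,0,0.4],
    [0,0,0],
    [0,0,0],
  ],
  turn=[0,0,0,0,0,0],
)

```text
clock: 30.85
eef_pos: [0.5548, -0.3722, 0.0119]
orientation: [0.843, 0.537, 0.0, 0.001]
force: [1.0, 0.9, -0.6]
gripper_width: 0.0504
grip_force: 0.0
```

Request:
play_rows(
  delta_pos=[
    [0,0,0],
    [0,0,0],
    [0,0,0],
    [0,0,0],
    [0,0,0],
    [0,0,0],
    [0,0,0],
    [0,0,0],
  ],
  turn=[0,0,0,0,0,0,0,0],
  grip=2.3,
)

```text
clock: 31.52
eef_pos: [0.5551, -0.3725, 0.0122]
orientation: [0.843, 0.537, 0.001, 0.001]
force: [-0.4, -0.6, 5.9]
gripper_width: 0.0258
grip_force: 58.7
```

Request:
play_rows(
  delta_pos=[
    [0.14,0,-0.88],
    [0.18,0,-0.87],
    [0.23,0,-0.86],
    [0.27,0,-0.85],
    [0.31,0,-0.83],
    [0.35,0,-0.81],
    [0.39,0,-0.79],
    [0.43,0,-0.77],
  ],
  turn=[0,0,0,0,0,0,0,0],
)

```text
clock: 32.18
eef_pos: [0.5638, -0.3505, 0.0781]
orientation: [0.843, 0.537, -0.0, -0.0]
force: [1.6, -0.2, -3.1]
gripper_width: 0.026
grip_force: 59.3
```

Request:
play_rows(
  delta_pos=[
    [0.47,0,-0.75],
    [0.51,0,-0.73],
    [0.55,0,-0.7],
    [0.58,0,-0.67],
    [0.61,0,-0.64],
    [0.65,0,-0.61],
    [0.68,0,-0.57],
    [0.7,0,-0.54],
  ],
  turn=[0,0,0,0,0,0,0,0],
)

```text
clock: 32.85
eef_pos: [0.5839, -0.3073, 0.1298]
orientation: [0.843, 0.537, -0.0, -0.0]
force: [-0.2, -0.4, -3.8]
gripper_width: 0.0262
grip_force: 59.3
```

```bash
python3 ang.py
```

```text
t 32.9 pos [ 0.5839 -0.3073  0.1298] az 1.135 tilt [-0. -0. -1.] q [-0.48  0.54  0.04  1.07 -0.    1.52] F [-0.2 -0.4 -3.8] T [-0.43  0.28  0.04] w 0.0262 g 59.3
z -0.00 n 63 s -0.088 0.110 e -0.040 0.030
z 0.02 n 89 s 0.091 0.127 e -0.038 0.017
z 0.04 n 138 s 0.088 0.145 e -0.034 0.028
z 0.06 n 44 s 0.063 0.137 e -0.020 0.017
z 0.08 n 32 s 0.008 0.086 e -0.018 0.011
z 0.10 n 62 s 0.006 0.034 e -0.031 0.016
z 0.12 n 35 s -0.014 0.044 e -0.029 0.024
z 0.14 n 49 s -0.044 0.006 e -0.020 0.016
z 0.16 n 60 s -0.047 0.012 e -0.020 0.019
z 0.18 n 7 s -0.031 0.018 e -0.033 0.041
z 0.22 n 5 s -0.006 0.006 e -0.042 -0.038
```

Request:
play_rows(
  delta_pos=[
    [0,0,-0.7],
    [0,0,-0.9],
    [0,0,-0.9],
    [0,0,-0.9],
    [0,0,-0.5],
    [0,0,0],
  ],
  turn=[0,0,0,0,0,0],
)

```text
clock: 33.4
eef_pos: [0.5848, -0.3087, 0.1706]
orientation: [0.843, 0.537, 0.001, 0.002]
force: [0.3, 0.2, -4.6]
gripper_width: 0.0258
grip_force: 59.4
```

Request:
play_rows(
  delta_pos=[
    [0,0,0],
    [0,0,0],
    [0,0,0],
  ],
  turn=[0,0,0],
  grip=2.56,
)

```text
clock: 33.65
eef_pos: [0.5833, -0.3077, 0.1677]
orientation: [0.843, 0.537, -0.0, -0.001]
force: [-0.2, -0.5, -4.8]
gripper_width: 0.0263
grip_force: 59.5
```

Request:
play_rows(
  delta_pos=[
    [0,0,0],
    [0,0,0],
    [0,0,0],
  ],
  turn=[0,0,0],
  grip=2.61,
)

```text
clock: 33.9
eef_pos: [0.5836, -0.3078, 0.168]
orientation: [0.843, 0.537, -0.0, -0.0]
force: [0.4, -0.3, -4.0]
gripper_width: 0.0261
grip_force: 51.4
```

```bash
python3 ang.py
```

```text
t 33.9 pos [ 0.5836 -0.3078  0.168 ] az 1.135 tilt [ 0.    -0.001 -1.   ] q [-0.49  0.52  0.11  1.16  0.    1.52] F [ 0.4 -0.3 -4. ] T [-0.39  0.24  0.01] w 0.0261 g 51.4
z -0.00 n 27 s -0.085 0.119 e -0.041 0.038
z 0.04 n 53 s 0.090 0.108 e -0.025 0.025
z 0.06 n 84 s 0.091 0.128 e -0.036 0.018
z 0.08 n 151 s 0.073 0.142 e -0.033 0.028
z 0.10 n 33 s 0.059 0.135 e -0.018 0.010
z 0.12 n 40 s 0.006 0.080 e -0.021 0.018
z 0.14 n 67 s 0.004 0.038 e -0.028 0.016
z 0.16 n 26 s -0.014 0.043 e -0.026 0.020
z 0.18 n 63 s -0.045 0.012 e -0.020 0.015
z 0.20 n 56 s -0.047 0.009 e -0.019 0.020
z 0.22 n 7 s -0.031 0.014 e -0.026 0.041
```

Request:
play_rows(
  delta_pos=[
    [0,0,0],
    [0,0,0],
    [0,0,0],
  ],
  turn=[0,0,0],
  grip=2.64,
)

```text
clock: 34.2
eef_pos: [0.5839, -0.3078, 0.1684]
orientation: [0.843, 0.537, 0.0, -0.0]
force: [0.9, -2.0, -4.4]
gripper_width: 0.0268
grip_force: 41.2
```

Request:
play_rows(
  delta_pos=[
    [0,0,0],
    [0,0,0],
    [0,0,0],
  ],
  turn=[0,0,0],
  grip=2.67,
)

```text
clock: 34.45
eef_pos: [0.5837, -0.3079, 0.1683]
orientation: [0.843, 0.537, -0.0, -0.0]
force: [0.4, -1.0, -4.1]
gripper_width: 0.027
grip_force: 31.4
```

```bash
python3 ang.py
```

```text
t 34.5 pos [ 0.5837 -0.3079  0.1683] az 1.135 tilt [-0. -0. -1.] q [-0.49  0.52  0.11  1.16 -0.    1.52] F [ 0.4 -1.  -4.1] T [-0.22  0.22  0.03] w 0.0270 g 31.4
z -0.00 n 34 s -0.082 0.078 e -0.039 0.036
z 0.02 n 218 s 0.008 0.075 e -0.037 0.036
z 0.04 n 66 s 0.021 0.072 e -0.033 0.027
z 0.06 n 30 s 0.013 0.040 e -0.014 0.004
z 0.08 n 35 s 0.006 0.039 e -0.016 0.006
z 0.10 n 16 s 0.003 0.030 e -0.015 -0.005
z 0.12 n 62 s -0.022 0.007 e -0.026 0.023
z 0.14 n 132 s -0.020 0.030 e -0.032 0.028
z 0.16 n 29 s -0.023 0.005 e -0.025 0.023
z 0.18 n 51 s -0.030 -0.003 e -0.020 0.026
z 0.20 n 86 s -0.036 -0.003 e -0.041 0.020
z 0.22 n 27 s -0.033 0.013 e -0.025 0.039
```

Request:
play_rows(
  delta_pos=[
    [0,0,0],
    [0,0,0],
    [0,0,0],
  ],
  turn=[0,0,0],
  grip=2.7,
)

```text
clock: 34.75
eef_pos: [0.5839, -0.3077, 0.1684]
orientation: [0.843, 0.537, 0.0, -0.0]
force: [0.3, -0.2, -4.2]
gripper_width: 0.0268
grip_force: 22.8
```

```bash
python3 ang.py
```

```text
t 34.8 pos [ 0.5839 -0.3077  0.1684] az 1.135 tilt [ 0.  0. -1.] q [-0.49  0.52  0.11  1.16  0.    1.52] F [ 0.3 -0.2 -4.2] T [-0.05  0.07  0.02] w 0.0268 g 22.8
z -0.00 n 44 s -0.089 0.108 e -0.041 0.030
z 0.02 n 253 s -0.002 0.066 e -0.037 0.035
z 0.04 n 39 s 0.008 0.060 e -0.022 0.009
z 0.06 n 32 s 0.006 0.032 e -0.015 0.009
z 0.08 n 32 s -0.000 0.022 e -0.015 0.006
z 0.10 n 21 s -0.004 0.019 e -0.015 0.005
z 0.12 n 55 s -0.027 0.015 e -0.029 0.025
z 0.14 n 143 s -0.024 0.029 e -0.028 0.032
z 0.16 n 33 s -0.025 -0.007 e -0.020 0.022
z 0.18 n 54 s -0.030 -0.003 e -0.021 0.012
z 0.20 n 87 s -0.038 -0.003 e -0.020 0.014
z 0.22 n 34 s -0.038 0.015 e -0.024 0.038
```

Request:
play_rows(
  delta_pos=[
    [0,0,0],
    [0,0,0],
    [0,0,0],
  ],
  turn=[0,0,0],
  grip=2.73,
)

```text
clock: 35.05
eef_pos: [0.5838, -0.3078, 0.1684]
orientation: [0.843, 0.537, 0.0, -0.0]
force: [-0.6, 1.1, -4.7]
gripper_width: 0.0274
grip_force: 15.1
```

Request:
play_rows(
  delta_pos=[
    [0,0,0],
    [0,0,0],
    [0,0,0],
    [0,0,0],
  ],
  turn=[0,0,0,0],
  grip=2.3,
)

```text
clock: 35.38
eef_pos: [0.5838, -0.3078, 0.1684]
orientation: [0.843, 0.537, 0.0, -0.0]
force: [0.9, 0.1, -4.5]
gripper_width: 0.0257
grip_force: 59.6
```

```bash
python3 ang.py
python3 - <<'E'
from h import *
to(.474,-.25,.2); to(.474,.06,.2); to(.491,.2177,.2)
E
```

```text
t 35.4 pos [ 0.5838 -0.3078  0.1684] az 1.135 tilt [ 0. -0. -1.] q [-0.49  0.52  0.11  1.16  0.    1.52] F [ 0.9  0.1 -4.5] T [-0.09  0.03 -0.08] w 0.0257 g 59.6
z -0.00 n 51 s -0.075 0.118 e -0.040 0.039
z 0.02 n 247 s -0.008 0.058 e -0.035 0.038
z 0.04 n 35 s 0.006 0.052 e -0.016 0.004
z 0.06 n 37 s -0.000 0.027 e -0.015 0.008
z 0.08 n 38 s -0.004 0.019 e -0.015 0.010
z 0.10 n 23 s -0.008 0.012 e -0.015 0.006
z 0.12 n 67 s -0.027 0.009 e -0.029 0.025
z 0.14 n 131 s -0.027 0.022 e -0.029 0.027
z 0.16 n 41 s -0.024 -0.000 e -0.025 0.021
z 0.18 n 57 s -0.029 0.001 e -0.020 0.024
z 0.20 n 87 s -0.033 0.011 e -0.038 0.024
z 0.22 n 34 s -0.037 0.014 e -0.024 0.015
t 35.4 pos [ 0.5838 -0.3079  0.1684] az 1.135 tilt [ 0.  0. -1.] q [-0.49  0.52  0.11  1.16  0.    1.52] F [ 0.3  0.1 -4.3] T [-0.09  0.08 -0.05] w 0.0264 g 59.6
tool cm [  0.61 -12.4   -3.16]
t 35.4 pos [ 0.5838 -0.3079  0.1684] az 1.135 tilt [ 0.  0. -1.] q [-0.49  0.52  0.11  1.16  0.    1.52] F [ 0.3  0.1 -4.3] T [-0.09  0.08 -0.05] w 0.0264 g 59.6
tool cm [ 28.71 -25.49  -3.16]
t 35.4 pos [ 0.5838 -0.3079  0.1684] az 1.135 tilt [ 0.  0. -1.] q [-0.49  0.52  0.11  1.16  0.    1.52] F [ 0.3  0.1 -4.3] T [-0.09  0.08 -0.05] w 0.0264 g 59.6
tool cm [ 43.72 -30.61  -3.16]
```

Request:
play_rows(
  delta_pos=[
    [0,0,-1.2],
    [0,0,-1.2],
    [0,0,-1.2],
    [0,-1,0],
    [0,-1.8,0],
    [0,-1.8,0],
    [0.1,-1.8,0],
    [0.1,-1.8,0],
  ],
  turn=[0,0,0,0,0,0,0,0],
)

```text
clock: 36.1
eef_pos: [0.5095, -0.2711, 0.2044]
orientation: [0.843, 0.537, 0.0, 0.0]
force: [-0.1, 0.9, -4.2]
gripper_width: 0.0262
grip_force: 59.7
```

Request:
play_rows(
  delta_pos=[
    [0,-1.8,0],
    [0,-1.8,0],
    [0,-1.3,0],
    [0.8,-0.4,0],
    [1.6,-0.74,0],
    [1.6,-0.74,0],
    [1.6,-0.74,0],
    [1.6,-0.74,0],
  ],
  turn=[0,0,0,0,0,0,0,0],
)

```text
clock: 36.77
eef_pos: [0.4666, -0.1704, 0.2047]
orientation: [0.843, 0.537, 0.001, 0.0]
force: [0.1, 0.1, -4.3]
gripper_width: 0.0264
grip_force: 59.7
```

```bash
python3 ang.py
python3 - <<'E'
from h import *
to(.464,.04,.2); to(.478,.19,.2)
E
```

```text
t 36.8 pos [ 0.4666 -0.1704  0.2047] az 1.135 tilt [ 0.001  0.001 -1.   ] q [-0.35  0.22 -0.26  1.09  0.    1.66] F [ 0.1  0.1 -4.3] T [-0.03  0.09  0.01] w 0.0264 g 59.7
z -0.00 n 26 s -0.088 0.149 e -0.042 0.040
z 0.02 n 4 s 0.137 0.145 e 0.025 0.031
z 0.04 n 64 s -0.006 0.032 e -0.034 0.025
z 0.06 n 214 s -0.008 0.060 e -0.035 0.036
z 0.08 n 27 s 0.002 0.047 e -0.013 0.013
z 0.10 n 26 s -0.001 0.022 e -0.013 0.002
z 0.12 n 21 s -0.006 0.014 e -0.013 0.009
z 0.14 n 13 s -0.006 0.009 e -0.014 0.002
z 0.16 n 122 s -0.030 0.011 e -0.029 0.030
z 0.18 n 71 s -0.022 0.019 e -0.028 0.023
z 0.20 n 37 s -0.025 -0.004 e -0.018 0.029
z 0.22 n 54 s -0.030 -0.000 e -0.018 0.013
z 0.24 n 31 s -0.035 -0.002 e -0.016 0.039
t 36.8 pos [ 0.4661 -0.1669  0.2046] az 1.137 tilt [ 0.004 -0.001 -1.   ] q [-0.35  0.22 -0.26  1.09  0.    1.66] F [-0.4  4.5 -4.4] T [ 0.87 -0.05  0.08] w 0.0261 g 59.2
tool cm [18.69 -8.88  0.55]
t 36.8 pos [ 0.4661 -0.1669  0.2046] az 1.137 tilt [ 0.004 -0.001 -1.   ] q [-0.35  0.22 -0.26  1.09  0.    1.66] F [-0.4  4.5 -4.4] T [ 0.87 -0.05  0.08] w 0.0261 g 59.2
tool cm [ 32.89 -13.92   0.62]
```

Request:
play_rows(
  delta_pos=[
    [1.56,-0.74,0],
    [1.56,-0.74,0],
    [1.56,-0.74,0],
    [1.56,-0.74,0],
    [1.56,-0.74,0],
    [1.56,-0.74,0],
    [1.56,-0.74,0],
    [1.56,-0.74,0],
  ],
  turn=[0,0,0,0,0,0,0,0],
)

```text
clock: 37.48
eef_pos: [0.4656, -0.032, 0.2047]
orientation: [0.843, 0.538, 0.001, 0.0]
force: [0.3, 0.7, -4.9]
gripper_width: 0.0261
grip_force: 60.0
```

Request:
play_rows(
  delta_pos=[
    [1.56,-0.74,0],
    [1.56,-0.74,0],
    [1.56,-0.74,0],
    [1.56,-0.74,0],
    [1.58,-0.56,0],
    [1.58,-0.56,0],
    [1.58,-0.56,0],
    [1.58,-0.56,0],
  ],
  turn=[0,0,0,0,0,0,0,0],
)

```text
clock: 38.15
eef_pos: [0.4714, 0.1041, 0.2047]
orientation: [0.843, 0.538, 0.001, 0.0]
force: [0.1, -0.4, -3.7]
gripper_width: 0.0263
grip_force: 60.0
```

Request:
play_rows(
  delta_pos=[
    [1.58,-0.56,0],
    [1.58,-0.56,0],
    [1.58,-0.56,0],
    [1.58,-0.56,0],
    [1.0,-0.4,0],
    [0,0,0],
    [0,0,0],
    [0,0,0],
  ],
  turn=[0,0,0,0,0,0,0,0],
)

```text
clock: 38.82
eef_pos: [0.4775, 0.1795, 0.2043]
orientation: [0.843, 0.537, -0.0, 0.0]
force: [-0.7, -0.6, -4.5]
gripper_width: 0.0265
grip_force: 59.9
```

```bash
python3 ang.py
python3 - <<'E'
from h import *
to(.478,.19,.18)
E
```

```text
t 38.8 pos [0.4775 0.1795 0.2043] az 1.135 tilt [-0.001 -0.    -1.   ] q [ 0.36  0.25 -0.23  1.1  -0.    2.37] F [-0.7 -0.6 -4.5] T [-0.09  0.07  0.02] w 0.0265 g 59.9
z 0.02 n 749 s -0.090 0.149 e -0.042 0.042
z 0.04 n 56 s -0.006 0.031 e -0.034 0.034
z 0.06 n 154 s -0.010 0.056 e -0.036 0.035
z 0.08 n 19 s 0.002 0.027 e -0.013 0.004
z 0.10 n 20 s -0.001 0.020 e -0.013 0.006
z 0.12 n 20 s -0.005 0.007 e -0.010 0.013
z 0.14 n 6 s -0.008 0.001 e -0.009 0.013
z 0.16 n 95 s -0.032 0.015 e -0.029 0.029
z 0.18 n 46 s -0.026 0.021 e -0.025 0.026
z 0.20 n 23 s -0.028 -0.005 e -0.019 0.019
z 0.22 n 32 s -0.029 0.000 e -0.017 0.020
z 0.24 n 23 s -0.035 -0.002 e -0.017 0.018
t 38.9 pos [0.4775 0.1793 0.2043] az 1.134 tilt [-0.001 -0.    -1.   ] q [ 0.36  0.25 -0.23  1.1  -0.    2.37] F [-0.5  0.6 -4.2] T [-0.14  0.01  0.03] w 0.0260 g 59.8
tool cm [ 0.99 -0.41  2.43]
```

Request:
play_rows(
  delta_pos=[
    [0,0,0.4],
    [0,0,0.4],
    [0,0,0.4],
    [0,0,0.2],
    [0,0,0],
    [0,0,0],
  ],
  turn=[0,0,0,0,0,0],
)

```text
clock: 39.37
eef_pos: [0.4776, 0.18, 0.19]
orientation: [0.843, 0.537, -0.0, -0.0]
force: [-0.9, -0.0, -4.1]
gripper_width: 0.0262
grip_force: 59.9
```

Request:
play_rows(
  delta_pos=[
    [0,0,0.2],
    [0,0,0],
    [0,0,0],
  ],
  turn=[0,0,0],
)

```text
clock: 39.62
eef_pos: [0.4778, 0.1802, 0.1883]
orientation: [0.843, 0.537, -0.0, -0.0]
force: [-0.3, -0.9, -5.3]
gripper_width: 0.0259
grip_force: 60.0
```

Request:
play_rows(
  delta_pos=[
    [0,0,0.2],
    [0,0,0],
    [0,0,0],
  ],
  turn=[0,0,0],
)

```text
clock: 39.87
eef_pos: [0.4783, 0.1804, 0.1872]
orientation: [0.843, 0.537, 0.001, 0.0]
force: [-1.0, -0.8, 2.8]
gripper_width: 0.026
grip_force: 60.6
```

Contact made. Easing off in steps, then opening.

Request:
play_rows(
  delta_pos=[
    [0,0,0],
    [0,0,0],
    [0,0,0],
  ],
  turn=[0,0,0],
  grip=2.7,
)

```text
clock: 40.12
eef_pos: [0.4783, 0.1804, 0.187]
orientation: [0.843, 0.537, 0.001, 0.0]
force: [-0.5, -0.5, 4.0]
gripper_width: 0.0271
grip_force: 23.8
```

Request:
play_rows(
  delta_pos=[
    [0,0,0],
    [0,0,0],
    [0,0,0],
  ],
  turn=[0,0,0],
  grip=2.76,
)

```text
clock: 40.37
eef_pos: [0.4783, 0.1804, 0.1869]
orientation: [0.843, 0.537, 0.001, 0.0]
force: [-0.7, 0.4, 5.3]
gripper_width: 0.0277
grip_force: 8.0
```

Request:
play_rows(
  delta_pos=[
    [0,0,0],
    [0,0,0],
    [0,0,0],
    [0,0,0],
    [0,0,0],
    [0,0,0],
  ],
  turn=[0,0,0,0,0,0],
  grip=5.0,
)

```text
clock: 40.87
eef_pos: [0.4776, 0.1801, 0.1861]
orientation: [0.843, 0.537, -0.0, -0.0]
force: [-0.6, 0.8, -0.2]
gripper_width: 0.0501
grip_force: 0.0
```

```bash
python3 ang.py
python3 - <<'E'
from circ import *
tube(.49,.206,((.05,.12),(.06,.13)))
E
```

```text
t 40.9 pos [0.4776 0.1801 0.1861] az 1.135 tilt [-0. -0. -1.] q [ 0.36  0.26 -0.26  1.05  0.    2.37] F [-0.6  0.8 -0.2] T [ 0.05 -0.02 -0.03] w 0.0501 g 0.0
z 0.02 n 816 s -0.090 0.149 e -0.042 0.042
z 0.04 n 123 s -0.007 0.060 e -0.031 0.036
z 0.06 n 29 s 0.013 0.033 e -0.012 0.015
z 0.08 n 28 s 0.011 0.033 e -0.012 0.005
z 0.10 n 31 s 0.012 0.039 e -0.012 0.015
z 0.12 n 28 s 0.009 0.032 e -0.013 0.014
z 0.14 n 77 s -0.001 0.046 e -0.028 0.031
z 0.16 n 60 s -0.001 0.046 e -0.028 0.028
z 0.18 n 39 s -0.012 0.037 e -0.029 0.032
z 0.20 n 48 s -0.016 0.030 e -0.030 0.030
z 0.22 n 28 s -0.014 0.027 e -0.028 0.031
(0.05, 0.12) 134 [0.4924 0.2064] res 0.0020
(0.06, 0.13) 129 [0.4921 0.2063] res 0.0020
top z 0.235
```

It righted itself. Now I'll withdraw straight up and verify.

Request:
play_rows(
  delta_pos=[
    [0,0,-1],
    [0,0,-2],
    [0,0,-3],
    [0,0,-3],
    [-3,0,-1],
    [-3,0,0],
    [-3,0,0],
    [-3,0,0],
  ],
  turn=[0,0,0,0,0,0,0,0],
)

```text
clock: 41.63
eef_pos: [0.4268, 0.0706, 0.2876]
orientation: [0.843, 0.538, 0.001, 0.0]
force: [-0.4, -0.6, -0.0]
gripper_width: 0.0497
grip_force: 0.0
```

Request:
play_rows(
  delta_pos=[
    [-3,0,0],
    [-3,0,0],
    [-3,0,0],
    [-3,0,0],
    [0,0,0],
    [0,0,0],
    [0,0,0],
    [0,0,0],
  ],
  turn=[0,0,0,0,0,0,0,0],
)

```text
clock: 42.3
eef_pos: [0.377, -0.0368, 0.2867]
orientation: [0.843, 0.538, 0.0, 0.0]
force: [-1.0, -0.9, 0.1]
gripper_width: 0.0501
grip_force: 0.0
```

Run:
```python
from circ import *
st()
c=np.array([.483,.267]); a=.161; M=np.array([[np.cos(a),np.sin(a)],[-np.sin(a),np.cos(a)]])
for xy in((.47,.356),(.492,.206)):
    o,C=tube(*xy,((.05,.12),(.17,.23))); print("plate",(M@(o[0]-c)).round(3))
save(C,"final.png",(80,70,400,290),2.4)
```

```text
t 42.3 pos [ 0.377  -0.0368  0.2867] az 1.136 tilt [ 0.001  0.001 -1.   ] q [-0.1  -0.01 -0.32  1.27  0.    1.91] F [-1.  -0.9  0.1] T [ 0.04  0.01 -0.03] w 0.0501 g 0.0
(0.05, 0.12) 135 [0.4706 0.3561] res 0.0026
(0.17, 0.23) 143 [0.4693 0.357 ] res 0.0023
top z 0.24
plate [0.002 0.09 ]
(0.05, 0.12) 132 [0.4926 0.2068] res 0.0025
(0.17, 0.23) 60 [0.4918 0.2061] res 0.0019
top z 0.24
plate [-0.    -0.061]
```

View pics/final.png

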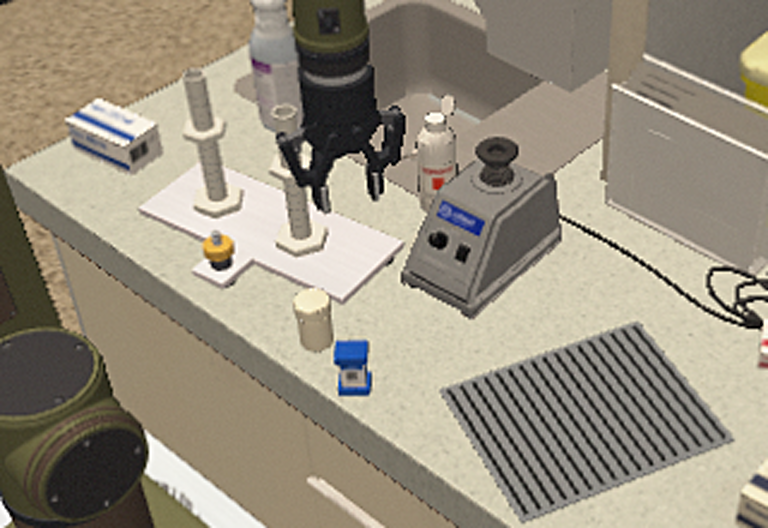

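Both cylinders stand upright on the plate, with feet at about (217,200) and (300,238). The mat is empty, and the nut, jar and block are where they should be. Handing in.

```bash
python3 -c "
from h import *
print(ticket.close_job())"
```

```text
the job is handed in; nothing more can be done
None
```

I ran the jam nut hard down, stood both cylinders present upright on the plate at about +90 mm and -61 mm along its length, and handed the job in after about 42 s; cylinder A's foot pressed on the fixed mixer once (about 36 N sideways at the wrist), and no verdict came back.

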